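# Nest the drained ramekins and slide the tray home

## Task

Put the three small fluted ramekins away: take the one standing on the worktop and the one drying on its side in the dish drainer and nest them, all the right way up, in a single stack with the one that already stands in the pulled-out bamboo tray at the bottom, then slide the tray fully home under the shelf with the stack standing in it. Nest them gently, they chip, and leave everything else where it is.

Things in the scene. Friction and masses are not known exactly. Their poses are not given: they have to be found in the camera images.
- ram_tray: small white fluted ramekin, 60 mm high, loose and upright in the tray. Foot 54.5 mm across (52 at its chamfered underside) up to a flat shoulder at 20 mm; above it the body, 68 mm across; wall 5 mm, mouth 58 mm across. Nested, a shoulder rests on the rim below: origins 40 mm apart, 1.5 mm play all round. About 0.2 kg. Origin: centre of the underside; z along its axis to the mouth.
- ram_top: ramekin of the same shape, size and axes as ram_tray, standing upright on the worktop between the drainer and the tray. Origin: centre of its underside.
- ram_rack: ramekin of the same shape, size and axes as ram_tray, lying on its side in the drainer's end bay: its z axis is level, its mouth towards the drainer's free end, its axis 46 mm above the worktop. It rests on two wires 52 mm apart that run along its axis, tops at z = 23 mm; nothing is above it. Origin: centre of its underside.
- cup_bay (a point): middle of the drainer's end bay, 46 mm above the worktop; x points to the drainer's free end (the mouth side), y across, z up. Low wire loops 72 mm wide cross at x = -38 and +38 mm, top z = 39 mm; the drainer's rim wire, 200 mm wide, top z = 37 mm, ends at x = +66 mm. Saucers on edge, 143 mm high, begin at x = -114 mm. Fixed.
- tray (a joint): how far the tray is pulled out, m: 0 is fully home against its stop, 0.20 fully out. It slides level with 1.5 N of friction and light damping and stays where it is left.
- tray_floor (a point): point on the tray's floor (its upper face, 18 mm above the worktop), moving with the tray. x points along the slide, inwards under the shelf; z up. The floor runs from x = -118 to +100 mm, y = -108 to +108 mm, in a rim 19 mm high; the front panel, 276 mm wide, top at z = 50 mm above the worktop, is at x = -130 to -118 mm.
- tray_handle (a point): middle of the steel bar handle of the tray, 30 mm above the worktop, bar along y, 100 mm long, about 10 mm thick, 35 mm in front of the front panel; moves with the tray, axes as tray_floor. Pushing it along +x closes the tray; home, it is 35 mm in front of the shelf's front edge.
- shelf: bamboo shelf, 280 mm wide, 260 mm deep, board from z = 175 to 190 mm on four legs, open at the front. Origin: centre of its footprint on the worktop; x points from front to back, the front edge is at x = -130 mm. Fixed.
- egg_cooker: matte black round egg cooker on the shelf, 163 mm across, 157 mm high. Origin: centre of its underside. Leave alone.
- silicone_lid: yellow silicone lid lying on the shelf, 100 mm across, 24 mm high. Origin: centre of its underside. Leave alone.
- salt_cellar: stainless salt cellar with hinged cover on the shelf, 77 mm across, 56 mm high. Origin: centre of its underside. Leave alone.
- big_ramekin: larger plain white ramekin, 112 mm across, 50 mm high, mouth up on the worktop. It is not one of the three. Origin: centre of its underside. Leave alone.
- mug: grey mug, 80 mm across, 92 mm high, with a handle, on the worktop. Origin: centre of its underside. Leave alone.
- pepper_mill: dark wooden pepper mill, 54 mm across, 179 mm high, on the worktop. Origin: centre of its underside. Leave alone.
- jar: amber glass jar with a steel lid, 72 mm across, 95 mm high, on the worktop. Origin: centre of its underside. Leave alone.
There are look-alikes about, which are no part of the job. Leave any black look-alike of the ram_top alone. Leave any green look-alike of the ram_rack alone.

How it is judged:
On the way:
1. the three small ramekins stand nested in one upright stack in the pulled-out tray (angle between each of ram_tray, ram_top, ram_rack's own z axis and vertical below 0.08 rad and ((z of ram_top in the frame of ram_tray between 0.036 and 0.0435 m and horizontal distance between ram_top and ram_tray below 0.005 m and angle between the z axis of ram_top and the z axis of ram_tray, either way round below 0.07 rad and z of ram_rack in the frame of ram_top between 0.036 and 0.0435 m and horizontal distance between ram_rack and ram_top below 0.005 m and angle between the z axis of ram_rack and the z axis of ram_top, either way round below 0.07 rad) or (z of ram_rack in the frame of ram_tray between 0.036 and 0.0435 m and horizontal distance between ram_rack and ram_tray below 0.005 m and angle between the z axis of ram_rack and the z axis of ram_tray, either way round below 0.07 rad and z of ram_top in the frame of ram_rack between 0.036 and 0.0435 m and horizontal distance between ram_top and ram_rack below 0.005 m and angle between the z axis of ram_top and the z axis of ram_rack, either way round below 0.07 rad)) and z of ram_tray in the frame of tray_floor between -0.004 and 0.006 m and x of ram_tray in the frame of tray_floor between -0.11 and 0.1 m and y of ram_tray in the frame of tray_floor between -0.1 and 0.1 m and value of joint tray above 0.05 m), for 0.2 s.
At the end, for the whole second after the job is handed in: Tray less than 8 mm open; the ramekin that was in it upright on its floor, the other two nested above it in either order: shoulder on the rim below (origins 36 to 43.5 mm apart), centred within 5 mm, within 0.08 rad of upright, in line within 0.07 rad; all at rest (angle between each of ram_tray, ram_top, ram_rack's own z axis and vertical below 0.08 rad and ((z of ram_top in the frame of ram_tray between 0.036 and 0.0435 m and horizontal distance between ram_top and ram_tray below 0.005 m and angle between the z axis of ram_top and the z axis of ram_tray, either way round below 0.07 rad and z of ram_rack in the frame of ram_top between 0.036 and 0.0435 m and horizontal distance between ram_rack and ram_top below 0.005 m and angle between the z axis of ram_rack and the z axis of ram_top, either way round below 0.07 rad) or (z of ram_rack in the frame of ram_tray between 0.036 and 0.0435 m and horizontal distance between ram_rack and ram_tray below 0.005 m and angle between the z axis of ram_rack and the z axis of ram_tray, either way round below 0.07 rad and z of ram_top in the frame of ram_rack between 0.036 and 0.0435 m and horizontal distance between ram_top and ram_rack below 0.005 m and angle between the z axis of ram_top and the z axis of ram_rack, either way round below 0.07 rad)) and z of ram_tray in the frame of tray_floor between -0.004 and 0.006 m and x of ram_tray in the frame of tray_floor between -0.11 and 0.1 m and y of ram_tray in the frame of tray_floor between -0.1 and 0.1 m and value of joint tray below 0.008 m and linear speed of each of ram_tray, ram_top, ram_rack below 0.02 m/s); the robot touches nothing.
It fails at once if ramekins knocked or pressed together with more than 45 N (contact force between any of ram_top, ram_rack and ram_tray above 45 N or contact force between ram_top and ram_rack above 45 N).
It fails at once if another thing moved by more than 30 mm or tipped over (distance of any of egg_cooker, silicone_lid, salt_cellar, big_ramekin, mug, pepper_mill, jar from where it was at the start of the episode above 0.03 m or angle between any of egg_cooker, silicone_lid, salt_cellar, big_ramekin, mug, pepper_mill, jar's own z axis and vertical above 0.4 rad).
It also fails if it takes over 72 s, if anything falls off the work surface, if the arm or the gripper's body presses on something with over 40 N, if the wrist force passes 120 N, or if a joint passes its speed limit or range.

## Robot

A 7-joint arm with a two-finger parallel gripper is mounted at the origin on the work surface. World frame = base frame: x ahead of the robot, y to its left, z up, the work surface at z = 0. Lengths are in m, angles in rad, forces in N, time in s.
With the tool pointing down it reaches from about 0.4 to 0.85 m from the base axis. Payload 6.9 kg.
Tool frame: the origin (TCP) lies midway between the tips of the shut fingers; the grasp point (between the pads) lies 19 mm behind it; z points along the fingers, y is the line along which they close (so a half turn about z gives the same grasp; the last joint's range is limited). The gripper opens to 85 mm and grips with 20 to 120 N. Pads are 22 mm wide; open, the fingers measure 114 mm over their backs; the gripper's body (76 mm by 85 mm) begins 54 mm behind the grasp point. The pads swing forward as they close: fully open they stand 13 mm farther back than shut.
Start: joints at [1.351, 0.507, -0.238, 1.5, 0.126, 1.149, -0.155], TCP at [0.2, -0.592, 0.195] pointing down, gripper open.
Joint ranges: [-3.08, 3.08], [-0.24, 2.05], [-1.43, 1.35], [0, 2.5], [-1.52, 4.66], [0.17, 1.96], [-2.89, 2.89]. Speed limits (rad/s): [2.39, 2.39, 3.14, 3.14, 3.14, 3.14, 3.14].

## Interface

Orientations are given as a rotation vector (axis times angle).
In Python, from station import observe, capture, close_job gives the robot as it stands.
- The arm moves only by the shell command python3 -m creep 'ROWS' [OPENING] [FORCE]. ROWS is a JSON object of lists of equal length, an entry for each row: "dp": the shift along the tool's x, y, z in units of 60 mm (1.0 is 60 mm), a list of three; "delta_rot": the turn, a rotation vector about the tool's x, y, z in rad, a list of three. In form: {"dp": [[dx, dy, dz], ...], "delta_rot": [[ax, ay, az], ...]}. A call has 1 to 20 rows; each row is the pose to reach, as a shift and turn from the pose commanded when the call began, along the tool's axes at that moment; what a row does not reach only later rows make up. A row lasts 1/8 s, in which the tool goes at most 62.5 mm and 10.7 degrees, less where a joint would pass 70% of its speed; a pose out of reach is approached as far as the arm can. A call with a gripper value outside its range is refused whole. OPENING is the finger opening in mm, from 0 to 85.4, set as the call begins (- or left out, the last holds). The fingers move at their own pace and stop on an object; FORCE is the grip in N (left out, the last holds). Time passes only in rows, so rows that repeat a pose let the fingers close. It gives the time, the measured TCP pose, the force, the opening and the grip force at its end, in the units of the state.
- observe(): the state, without advancing time (a new reading comes with each control period).
- capture(name): name is "scene" or "top" or "wrist"; returns a dict with "pixels" (420x560x3 uint8, blue, green, red), "intrinsics" (3x3 intrinsics, pixels), "position" and "attitude" of the camera in the world. Camera axes: x right, y up, looking along -z (the intrinsics and any distortion apply to the point x, -y, -z); pixel columns grow to the right and rows downward; lengths in m; the calibration is good to about 2 mm. The wrist camera is an equidistant fisheye: a pixel r from the principal point sees the ray r / f radians off the axis. A picture is of the moment at which its call begins. There is no depth.
- close_job(): hands the job in; it is judged then, once.
The state is a dict: "time_s": time; "q": joint angles; "dq": joint speeds; "joint_efforts": joint torques, N m; "tcp_pos": TCP position; "tool_rot": TCP orientation; "wrist_force": force on the tool from outside, world axes, zero at the start; "torque": the same for the moment, N m; "width": opening from 0.0 (shut) to 1.0 (fully open); "grasp_force": force on a finger pad.
Only numpy, scipy, OpenCV 4.12 (cv2) and the standard library are available. Lean on these libraries where they do the work, as an engineer would, in place of code of your own. Each camera call takes 0.05 s, during which the arm holds its last target. There are 200 camera calls.

## Working session

There is one attempt and no reset: what is moved stays moved. The work goes in short steps, Python scripts to look and compute and a shell command to move; the robot and the scene stay as the last step left them, time stands still between calls to the robot, and variables do not carry over. Pictures are saved under pics/ and viewed, at most 10 in all, crops included, and the job is handed in when it is done.

```bash
ls; mkdir -p pics; cat > h.py <<'E'
import numpy as np, cv2
from scipy.spatial.transform import Rotation as R
from station import observe, capture, close_job
def att(c):
    a=np.array(c["attitude"],float)
    if a.shape==(3,3): return a
    if a.size==3: return R.from_rotvec(a).as_matrix()
    return R.from_quat(a).as_matrix()
def ray(c,u,v,fish=False):
    K=np.array(c["intrinsics"]);x=(u-K[0,2])/K[0,0];y=(v-K[1,2])/K[1,1]
    if fish:
        r=np.hypot(x,y)+1e-12; d=np.array([x/r*np.sin(r),-y/r*np.sin(r),-np.cos(r)])
    else: d=np.array([x,-y,-1.])
    d=att(c)@d
    return np.array(c["position"]),d/np.linalg.norm(d)
def onz(c,u,v,z,fish=False):
    p,d=ray(c,u,v,fish); return p+d*(z-p[2])/d[2]
def tri(a,b):
    A=0;B=0
    for p,d in (a,b):
        M=np.eye(3)-np.outer(d,d);A=A+M;B=B+M@p
    return np.linalg.solve(A,B)
def proj(c,P,fish=False):
    K=np.array(c["intrinsics"]);q=att(c).T@(np.array(P)-np.array(c["position"]))
    x,y,z=q[0],-q[1],-q[2]
    if fish:
        r=np.hypot(x,y)+1e-12;t=np.arctan2(r,z);return K[0,0]*x/r*t+K[0,2],K[1,1]*y/r*t+K[1,2]
    return K[0,0]*x/z+K[0,2],K[1,1]*y/z+K[1,2]
E
python3 - <<'E'
from h import *
s=observe();print(s)
for n in ["scene","top","wrist"]:
    c=capture(n);cv2.imwrite(f"pics/{n}0.png",c["pixels"]);print(n,c["intrinsics"],c["position"],c["attitude"],[k for k in c])
E
```

```text
pics
{'time_s': 0.0, 'q': array([ 1.35047856,  0.50833141, -0.23750609,  1.50116504,  0.12568335,
        1.14886127, -0.15480057]), 'dq': array([-0.00069573,  0.00113204,  0.00035797,  0.00133017,  0.00110736,
       -0.00016756,  0.00037323]), 'joint_efforts': array([ 4.14766064e-04, -6.20602727e+01, -2.18642883e+00, -2.49660051e+01,
        1.26547721e-02,  1.17463135e-02, -3.43018303e-05]), 'tcp_pos': array([ 0.19979154, -0.59160383,  0.19442193]), 'tool_rot': array([-3.09826983e+00, -5.09244310e-01,  4.92790717e-04]), 'wrist_force': array([-0.24420577,  0.06538959,  0.14803561]), 'torque': array([-0.0149515 ,  0.01160319,  0.0415087 ]), 'grasp_force': 0.0, 'width': 1.0004401837364911}
scene [[533.4372836    0.         281.15833326]
 [  0.         533.4372836  203.03632925]
 [  0.           0.           1.        ]] [0.00679426 0.31674103 1.97958346] [ 0.19328329 -0.34231705 -2.0929895 ] ['pixels', 'intrinsics', 'position', 'attitude']
top [[401.61518559   0.         274.38430239]
 [  0.         401.61518559 217.33146461]
 [  0.           0.           1.        ]] [ 0.34887901 -0.00608745  1.23645733] [ 0.12259858 -0.10996741 -1.54312696] ['pixels', 'intrinsics', 'position', 'attitude']
wrist [[325.1922621    0.         277.18107722]
 [  0.         325.1922621  205.35459932]
 [  0.           0.           1.        ]] [ 0.26974401 -0.56930701  0.3729491 ] [-0.2518607   0.18430548 -1.23656961] ['pixels', 'intrinsics', 'position', 'attitude']
```

View pics/scene0.png

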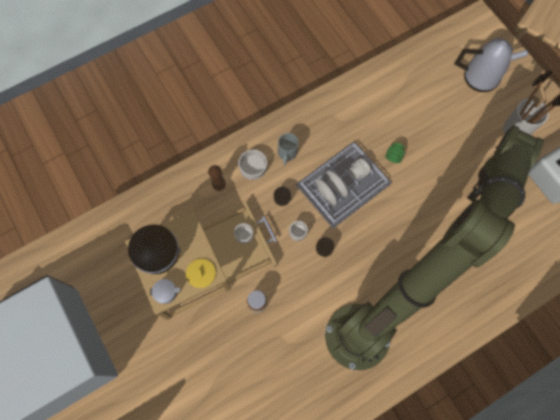

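View pics/top0.png

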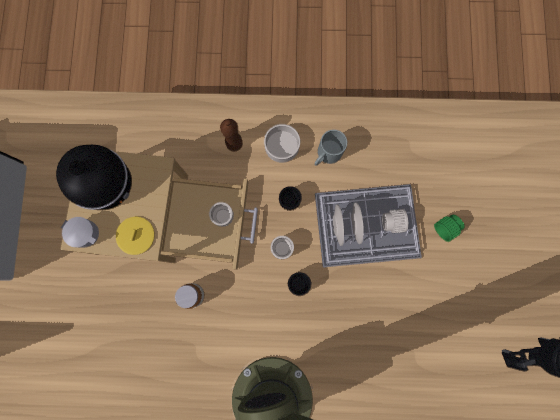

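Scene and top views: tray ramekin at top (221,213), worktop one at (282,247), rack one at (397,222) with its mouth apparently to the right. Black look-alikes are at (290,198) and (299,284), the green one at (449,228), and the tray handle at about (254,225).

```bash
cat > m1.py <<'E'
from h import *
t=capture("top");s=capture("scene")
for n,c,z in (("top",t,0.06),("scene",s,0.06)):
    im=c["pixels"];hsv=cv2.cvtColor(im,cv2.COLOR_BGR2HSV)
    m=((hsv[...,1]<60)&(hsv[...,2]>125)).astype(np.uint8)
    k,l,st,ce=cv2.connectedComponentsWithStats(m)
    for i in range(1,k):
        if 40<st[i,4]<3000: print(n,st[i],ce[i].round(1),onz(c,*ce[i],z).round(4))
cv2.imwrite("pics/crop1.png",np.vstack([cv2.resize(t["pixels"][170:300,150:430],None,fx=2.8,fy=2.8,interpolation=2)[:,:784],cv2.resize(s["pixels"][140:260,220:410],(380,240),interpolation=2).repeat(1,0) if 0 else cv2.resize(s["pixels"][145:225,200:480],None,fx=2.8,fy=2.8,interpolation=2)]))
E
python3 m1.py
```

```text
top [264 124  36  39 686] [284.7 141.8] [ 0.7582 -0.0199  0.06  ]
top [319 187 101  76 824] [370.5 229.2] [ 0.4962 -0.2781  0.06  ]
top [211 202  22  24 143] [223.5 213.6] [0.5325 0.1569 0.06  ]
top [354 203  10  41 291] [358.3 224.3] [ 0.5102 -0.2425  0.06  ]
top [328 205  16  41 380] [337.2 225.6] [ 0.5048 -0.1802  0.06  ]
top [246 208  11  36 112] [252.2 225. ] [0.5004 0.0705 0.06  ]
top [384 210  25  26 478] [396.4 221.8] [ 0.5203 -0.3547  0.06  ]
top [ 62 217  34  31 764] [ 77.2 232.2] [0.4665 0.5871 0.06  ]
top [270 236  24  24 301] [282.5 246.9] [ 0.4379 -0.0204  0.06  ]
top [175 286  22  22 394] [185.4 296.5] [0.288  0.2562 0.06  ]
scene [ 468   42   42   47 1176] [489.6  66. ] [ 0.6251 -1.069   0.06  ]
scene [510  50  18  12 110] [518.6  54.8] [ 0.605  -1.2065  0.06  ]
scene [529 103  15  12  47] [535.5 108.5] [ 0.3722 -1.1036  0.06  ]
scene [516 113  33  21 203] [530.3 125.5] [ 0.324  -1.0369  0.06  ]
scene [350 144  14  11  58] [356.4 149. ] [ 0.5979 -0.3861  0.06  ]
scene [238 149  29  31 534] [253.7 163. ] [ 0.7555 -0.0106  0.06  ]
scene [ 529  150   31   54 1006] [548.2 177.1] [ 0.1161 -0.9532  0.06  ]
scene [351 159  22  20 284] [360.7 168.7] [ 0.5197 -0.3539  0.06  ]
scene [373 165  15  24  81] [380.3 175.2] [ 0.458  -0.4035  0.06  ]
scene [327 171  21  26 208] [337.8 183. ] [ 0.5159 -0.2453  0.06  ]
scene [311 177  25  28 291] [324.6 191.2] [ 0.5141 -0.1839  0.06  ]
scene [301 182  35  41 144] [318. 203.] [ 0.4872 -0.1368  0.06  ]
scene [260 217  17  25  94] [268.9 229.3] [0.4942 0.0757 0.06  ]
scene [289 220  19  21 218] [298.5 229.8] [ 0.4355 -0.0177  0.06  ]
scene [235 223  18  19 146] [245.6 230.5] [0.5353 0.1526 0.06  ]
scene [151 279  29  25 447] [163.  291.5] [0.4919 0.5202 0.06  ]
scene [247 290  18  19 258] [255.5 299.2] [0.2959 0.2495 0.06  ]
scene [ 46 377  71  43  98] [ 79.3 398.7] [0.3152 0.9278 0.06  ]
```

View pics/crop1.png

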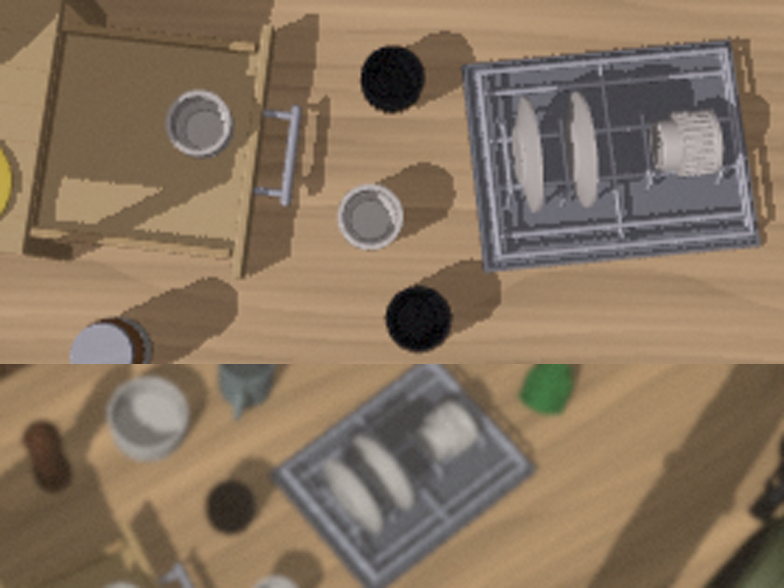

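The rack ramekin lies with its foot towards the saucers (crop 660,145) and its ribbed body and mouth towards the free end (720,140). The tray ramekin is at crop (199,123), the worktop one at (370,216).

```bash
cat >> h.py <<'E'
def pose():
    s=observe();return np.array(s["tcp_pos"]),R.from_rotvec(s["tool_rot"]).as_matrix()
def down(yaw): # tool x at world angle yaw, z down
    x=np.array([np.cos(yaw),np.sin(yaw),0]);z=np.array([0,0,-1.]);return np.array([x,np.cross(z,x),z]).T
def to(P,M=None,cur=None):
    p,A=cur or pose(); M=A if M is None else M
    print("dp",(A.T@(np.array(P)-p)/.06).round(3),"rot",R.from_matrix(A.T@M).as_rotvec().round(3))
E
python3 - <<'E'
from h import *
p,A=pose();print(A.round(3),np.degrees(np.arctan2(A[1,0],A[0,0])))
c=capture("wrist");print("cam in tool",(A.T@(np.array(c["position"])-p)).round(4)); print((A.T@att(c)).round(3))
t=capture("top");s=capture("scene")
# two-view heights: rim centroid pairs
for n,a,b in (("tray",(221,213.3),(245.0,231)),("top",(282.5,246.9),(298.5,229.8)),("rack",(396.4,221.8),(360.7,168.7))):
    print(n,tri(ray(t,*a),ray(s,*b)).round(4),onz(t,*a,.06).round(4),onz(t,*a,.078).round(4))
# crop coordinates -> drainer axis, panel line, handle
f=lambda x,y:(150+x/2.8,170+y/2.8)
for n,a,b,z in (("drainerL",(466,65),(735,42),.037),("drainerR",(490,268),(755,243),.037),("panel",(267,28),(240,275),.05),("handle",(297,108),(286,203),.035),("end",(735,42),(757,243),.037)):
    A1,B1=onz(t,*f(*a),z),onz(t,*f(*b),z);d=B1-A1;print(n,A1.round(3),B1.round(3),np.degrees(np.arctan2(d[1],d[0])))
for yaw in (0,np.pi/2): to([.437,-.019,.2],down(yaw))
E
```

```text
[[ 0.947  0.32  -0.   ]
 [ 0.32  -0.947  0.001]
 [ 0.    -0.001 -1.   ]] 18.661816584683823
cam in tool [ 0.0734  0.0009 -0.1784]
[[-0.001  0.958  0.288]
 [ 1.     0.001  0.001]
 [ 0.001  0.288 -0.958]]
tray [0.5266 0.1588 0.0942] [0.5331 0.1644 0.06  ] [0.5303 0.1618 0.078 ]
top [ 0.439  -0.0205  0.0444] [ 0.4379 -0.0203  0.06  ] [ 0.4365 -0.0201  0.078 ]
rack [ 0.5211 -0.356   0.0545] [ 0.5202 -0.3547  0.06  ] [ 0.5176 -0.3494  0.078 ]
drainerL [ 0.606 -0.12   0.037] [ 0.638 -0.413  0.037] -83.65838593405478
drainerR [ 0.387 -0.148  0.037] [ 0.42  -0.428  0.037] -83.228217765286
panel [0.639 0.097 0.05 ] [0.373 0.115 0.05 ] 175.95306710543483
handle [0.554 0.062 0.035] [0.451 0.071 0.035] 175.30240241757824
end [ 0.638 -0.413  0.037] [ 0.42  -0.43   0.037] -175.3676381093586
dp [ 6.799 -7.785 -0.078] rot [-0.    -0.     0.326]
dp [ 6.799 -7.785 -0.078] rot [-0.    -0.    -1.245]
```

```bash
python3 -m creep '{"dp":[[0.8,-0.9,0],[1.7,-1.95,0],[2.55,-2.9,0],[3.4,-3.9,0],[4.25,-4.85,0],[5.1,-5.8,0],[5.95,-6.8,0],[6.8,-7.785,-0.08],[6.8,-7.785,-0.08],[6.8,-7.785,-0.08],[6.8,-7.785,-0.08],[6.8,-7.785,-0.08]],"delta_rot":[[0,0,0.05],[0,0,0.1],[0,0,0.15],[0,0,0.2],[0,0,0.25],[0,0,0.3],[0,0,0.326],[0,0,0.326],[0,0,0.326],[0,0,0.326],[0,0,0.326],[0,0,0.326]]}' 85
python3 - <<'E'
from h import *
c=capture("wrist");cv2.imwrite("pics/w1.png",c["pixels"])
print(pose(),proj(c,[.437,-.019,.06],True))
E
```

```text
time_s: 1.9
tcp_pos: [0.4368, -0.0194, 0.2]
tool_rot: [3.141, 0.001, -0.001]
wrist_force: [0.1, 0.2, -0.2]
width: 0.998
grasp_force: 0.0
(array([ 0.43658611, -0.02013066,  0.19996097]), array([[ 9.99998688e-01, -1.49927574e-03, -6.13446848e-04],
       [-1.49965621e-03, -9.99998683e-01, -6.20229098e-04],
       [-6.12516146e-04,  6.21148244e-04, -9.99999619e-01]])) (np.float64(276.26668954641076), np.float64(183.87567108577284))
```

View pics/w1.png

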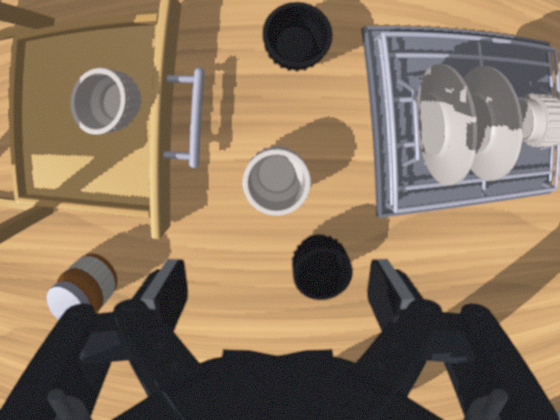

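The worktop ramekin's rim is centred near (276,181), the tray one near (100,102). The rack ramekin is just in view at (545,120), foot side left. The view is clear, so I'll measure rims from here and then from above the tray.

```bash
cat >> h.py <<'E'
from scipy.optimize import least_squares
def mask(c):
    hsv=cv2.cvtColor(c["pixels"],cv2.COLOR_BGR2HSV);return ((hsv[...,1]<70)&(hsv[...,2]>70)).astype(np.uint8)
def rim(c,guess,r=.034,fish=True,far=-.3):
    """guess: world xyz of rim centre. far silhouette cast on rim plane, circle of radius r."""
    m=mask(c);u,v=proj(c,guess,fish)
    cs,_=cv2.findContours(m,cv2.RETR_EXTERNAL,cv2.CHAIN_APPROX_NONE)
    k=min(cs,key=lambda q:-1e3*(cv2.contourArea(q)>200)+abs(cv2.pointPolygonTest(q,(u,v),True)) if cv2.pointPolygonTest(q,(u,v),True)<0 else -1e6)
    P=np.array([onz(c,a,b,guess[2],fish)[:2] for a,b in k[:,0].astype(float)])
    n=np.array(guess[:2])-np.array(c["position"])[:2];n=n/(np.linalg.norm(n)+1e-9)
    g=np.array(guess[:2])
    for _ in range(4):
        d=P-g;rr=np.hypot(*d.T);s=((d@n)/rr>far)&(abs(rr-r)<(.012 if _<2 else .004))
        f=least_squares(lambda q:np.hypot(*(P[s]-q).T)-r,g,loss="soft_l1",f_scale=.001);g=f.x
    return np.array([*g,guess[2]]),s.sum(),np.sqrt(np.mean(f.fun**2))
E
python3 - <<'E'
from h import *
import pickle
c=capture("wrist");pickle.dump(c,open("w1.pkl","wb"))
for g in ([.437,-.019,.06],[.531,.161,.078]): print(rim(c,g))
to([.5305,.161,.218])
E
echo
```

```text
(array([ 0.43825504, -0.01895037,  0.06      ]), np.int64(114), np.float64(0.0003771750647749667))
(array([0.53054985, 0.16289186, 0.078     ]), np.int64(102), np.float64(0.0004993916792459126))
dp [ 1.558 -3.027 -0.303] rot [0. 0. 0.]
```

```bash
python3 -m creep '{"dp":[[0.4,-0.75,-0.3],[0.8,-1.5,-0.3],[1.2,-2.3,-0.3],[1.56,-3.05,-0.3],[1.56,-3.05,-0.3],[1.56,-3.05,-0.3],[1.56,-3.05,-0.3]],"delta_rot":[[0,0,0],[0,0,0],[0,0,0],[0,0,0],[0,0,0],[0,0,0],[0,0,0]]}'
python3 - <<'E'
from h import *
import pickle
c=capture("wrist");pickle.dump(c,open("w2.pkl","wb"));b=pickle.load(open("w1.pkl","rb"))
cv2.imwrite("pics/w2.png",c["pixels"])
for g in ([.438,-.019,.06],[.531,.162,.078]):
    x,y=rim(c,g),rim(b,g);print(x,y)
    ry=lambda c,P:(np.array(c["position"]),(P-np.array(c["position"]))/np.linalg.norm(P-np.array(c["position"])))
    print("tri",tri(ry(c,x[0]),ry(b,y[0])).round(4))
to([.438,-.019,.12]);print(pose()[0])
E
```

```text
time_s: 2.88
tcp_pos: [0.5306, 0.1617, 0.2181]
tool_rot: [3.14, -0.005, -0.0]
wrist_force: [0.1, 0.3, 0.1]
width: 0.997
grasp_force: 0.0
(array([ 0.43814467, -0.01843245,  0.06      ]), np.int64(83), np.float64(0.0006961832129443065)) (array([ 0.43825504, -0.01895037,  0.06      ]), np.int64(114), np.float64(0.0003771750653593284))
tri [ 0.4379 -0.0189  0.0593]
(array([0.53006611, 0.1632512 , 0.078     ]), np.int64(113), np.float64(0.000373876236695072)) (array([0.53054985, 0.16289186, 0.078     ]), np.int64(102), np.float64(0.0004993916795271832))
tri [0.5303 0.1631 0.0779]
dp [-1.536  3.02   1.64 ] rot [0. 0. 0.]
[0.530672   0.16198354 0.21825985]
```

View pics/w2.png

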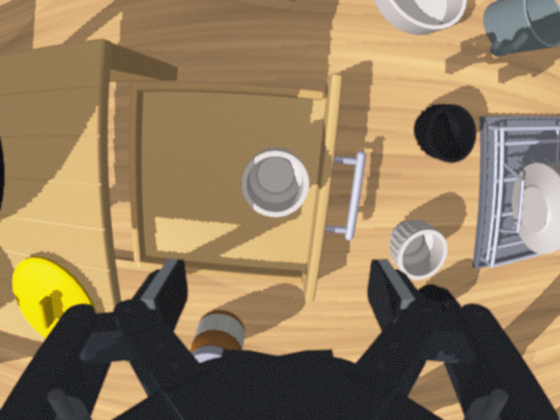

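The tray ramekin's rim is centred at (276,181), the same relative spot as the worktop one had, so the two measurements agree. Both rim heights match the text (59 and 78 mm). Next, grasp the worktop ramekin.

```bash
python3 -m creep '{"dp":[[-0.4,0.75,0],[-0.8,1.5,0.1],[-1.2,2.3,0.5],[-1.54,3.02,1.0],[-1.54,3.02,1.5],[-1.54,3.02,1.9],[-1.54,3.02,2.3],[-1.54,3.02,2.7],[-1.54,3.02,3.0],[-1.54,3.02,3.25],[-1.54,3.02,3.25],[-1.54,3.02,3.25]],"delta_rot":[[0,0,0],[0,0,0],[0,0,0],[0,0,0],[0,0,0],[0,0,0],[0,0,0],[0,0,0],[0,0,0],[0,0,0],[0,0,0],[0,0,0]]}'
python3 -m creep '{"dp":[[0,0,0],[0,0,0],[0,0,0],[0,0,0],[0,0,0],[0,0,0]],"delta_rot":[[0,0,0],[0,0,0],[0,0,0],[0,0,0],[0,0,0],[0,0,0]]}' 55 35
```

```text
time_s: 4.42
tcp_pos: [0.4385, -0.0176, 0.0237]
tool_rot: [3.141, -0.002, 0.001]
wrist_force: [-0.1, 0.3, -0.5]
width: 0.999
grasp_force: 0.0
time_s: 5.18
tcp_pos: [0.4383, -0.0172, 0.0231]
tool_rot: [-3.142, 0.0, 0.0]
wrist_force: [-0.7, 0.0, 0.2]
width: 0.643
grasp_force: 0.0
```

```bash
python3 - <<'E'
from h import *
c=capture("wrist");cv2.imwrite("pics/w3.png",c["pixels"])
s=observe();print(s["width"],s["grasp_force"])
E
```

```text
0.6417365210536148 0.0
```

View pics/w3.png

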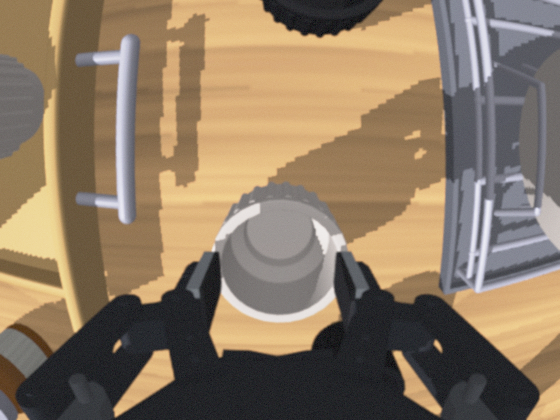

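```bash
python3 - <<'E'
from h import *
c=capture("wrist");p,A=pose();print(p)
print(rim(c,[.438,-.019,.06]))
for z in (0,-.019,-.03,-.04):
  for y in (-.0275,-.034): print(z,y,np.round(proj(c,p+A@[0,y,z],True),0))
print(proj(c,[.438,-.019,.06],True),proj(c,[.438-.034,-.019,.06],True),proj(c,[.438+.034,-.019,.06],True))
E
```

```text
[ 0.43826274 -0.01716952  0.02306248]
(array([ 0.43823771, -0.01895801,  0.06      ]), np.int64(230), np.float64(0.0014950780767768038))
0 -0.0275 [230. 237.]
0 -0.034 [219. 237.]
-0.019 -0.0275 [225. 251.]
-0.019 -0.034 [214. 250.]
-0.03 -0.0275 [222. 260.]
-0.03 -0.034 [210. 259.]
-0.04 -0.0275 [219. 269.]
-0.04 -0.034 [206. 268.]
(np.float64(279.5261763396585), np.float64(266.7945467243767)) (np.float64(279.413485599617), np.float64(322.1131322975392)) (np.float64(279.5994100851883), np.float64(199.67738955747177))
```

```bash
python3 -m creep '{"dp":[[0,0,0],[0,0,0],[0,0,0],[0,0,0]],"delta_rot":[[0,0,0],[0,0,0],[0,0,0],[0,0,0]]}' 45 30
python3 - <<'E'
from h import *
c=capture("wrist");cv2.imwrite("pics/w4.png",c["pixels"][150:400,100:460].repeat(2,0).repeat(2,1))
E
```

```text
time_s: 5.78
tcp_pos: [0.4383, -0.0172, 0.0231]
tool_rot: [-3.142, 0.0, 0.0]
wrist_force: [-0.3, 0.3, -0.5]
width: 0.527
grasp_force: 0.0
```

View pics/w4.png

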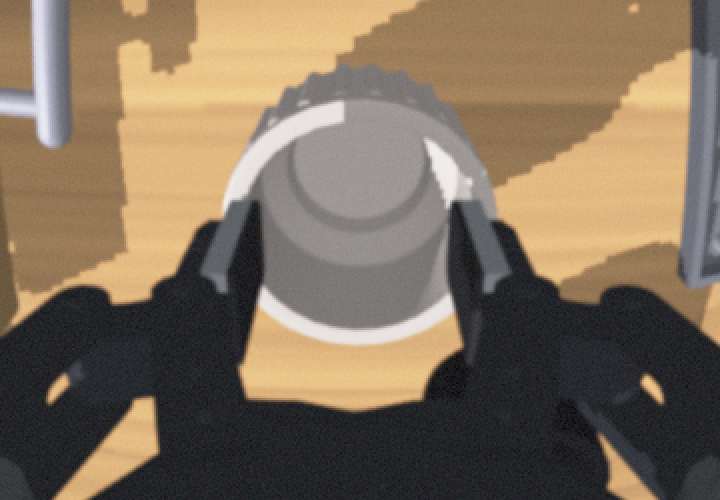

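The fingers cross in front of the rim with no contact, and the cup hasn't moved (rim at crop rows 100–345). So the finger tips must still be above the rim. I'll compute the tip height from the pad corners at crop (258,200) and (450,200).

```bash
python3 - <<'E'
from h import *
c=capture("wrist");p,A=pose();w=observe()["width"]*.0854/2;print(p,w)
a=ray(c,229,250,True);b=ray(c,325,250,True)
# point where separation of rays equals opening: param by tool z
for z in np.arange(0,-.07,-.01):
    q=[]
    for o,d in (a,b):
        ot,dt=A.T@(o-p),A.T@d; q.append(ot+dt*(z-ot[2])/dt[2])
    print(round(z,3),np.round(q,4).tolist())
E
```

```text
[ 0.43826784 -0.01720744  0.02309744] 0.02238020422137325
0.0 [[-0.0083, -0.0286, 0.0], [-0.0084, 0.0296, 0.0]]
-0.01 [[-0.0037, -0.027, -0.01], [-0.0038, 0.028, -0.01]]
-0.02 [[0.0009, -0.0253, -0.02], [0.0008, 0.0264, -0.02]]
-0.03 [[0.0055, -0.0236, -0.03], [0.0054, 0.0248, -0.03]]
-0.04 [[0.0101, -0.022, -0.04], [0.01, 0.0232, -0.04]]
-0.05 [[0.0147, -0.0203, -0.05], [0.0146, 0.0216, -0.05]]
-0.06 [[0.0193, -0.0187, -0.06], [0.0192, 0.02, -0.06]]
-0.07 [[0.0239, -0.017, -0.07], [0.0238, 0.0184, -0.07]]
```

```bash
python3 - <<'E'
from h import *
import pickle
c=pickle.load(open("w2.pkl","rb"));p=np.array([.53067,.16198,.21826]);A=down(0)
a=ray(c,185,261,True);b=ray(c,370,261,True)
for z in np.arange(0,-.07,-.01):
    q=[]
    for o,d in (a,b):
        ot,dt=A.T@(o-p),A.T@d; q.append(ot+dt*(z-ot[2])/dt[2])
    print(round(z,3),np.round(q,4).tolist())
E
```

```text
0.0 [[-0.0163, -0.0571, 0.0], [-0.0168, 0.0592, 0.0]]
-0.01 [[-0.0112, -0.0538, -0.01], [-0.0118, 0.0559, -0.01]]
-0.02 [[-0.0062, -0.0505, -0.02], [-0.0067, 0.0527, -0.02]]
-0.03 [[-0.0012, -0.0472, -0.03], [-0.0016, 0.0494, -0.03]]
-0.04 [[0.0039, -0.044, -0.04], [0.0035, 0.0462, -0.04]]
-0.05 [[0.0089, -0.0407, -0.05], [0.0086, 0.0429, -0.05]]
-0.06 [[0.014, -0.0374, -0.06], [0.0136, 0.0397, -0.06]]
-0.07 [[0.019, -0.0342, -0.07], [0.0187, 0.0364, -0.07]]
```

The tips are about 48 mm behind the reported TCP when open and 40 mm when at 45 mm opening. I'll open, go 44 mm lower and grip.

```bash
python3 -m creep '{"dp":[[0,0,-0.15],[0,0,-0.15],[0,0.02,-0.15],[0,0.02,-0.15],[0,0.02,-0.15],[0,0.02,0.1],[0,0.02,0.3],[0,0.02,0.5],[0,0.02,0.65],[0,0.02,0.73],[0,0.02,0.73]],"delta_rot":[[0,0,0],[0,0,0],[0,0,0],[0,0,0],[0,0,0],[0,0,0],[0,0,0],[0,0,0],[0,0,0],[0,0,0],[0,0,0]]}' 85 30
python3 -m creep '{"dp":[[0,0,0],[0,0,0],[0,0,0],[0,0,0],[0,0,0],[0,0,0]],"delta_rot":[[0,0,0],[0,0,0],[0,0,0],[0,0,0],[0,0,0],[0,0,0]]}' 50 35
```

```text
time_s: 7.25
tcp_pos: [0.4381, -0.0183, -0.021]
tool_rot: [-3.142, 0.0, 0.001]
wrist_force: [-0.0, -0.5, 0.2]
width: 0.997
grasp_force: 0.0
time_s: 8.0
tcp_pos: [0.4385, -0.0184, -0.0201]
tool_rot: [3.141, -0.0, 0.001]
wrist_force: [-1.9, 1.2, 6.2]
width: 0.8
grasp_force: 39.2
```

```bash
python3 -m creep '{"dp":[[0,0,-0.3],[0,0,-0.8],[0,0,-1.4],[0,0,-1.9],[0.5,-0.9,-1.9],[1.0,-1.8,-1.9],[1.3,-2.6,-1.9],[1.53,-3.03,-1.9],[1.53,-3.03,-1.9],[1.53,-3.03,-1.9],[1.53,-3.03,-1.9]],"delta_rot":[[0,0,0],[0,0,0],[0,0,0],[0,0,0],[0,0,0],[0,0,0],[0,0,0],[0,0,0],[0,0,0],[0,0,0],[0,0,0]]}'
python3 - <<'E'
from h import *
import pickle
c=capture("wrist");p,A=pose();pickle.dump((c,p,A),open("w5.pkl","wb"))
cv2.imwrite("pics/w5.png",c["pixels"][100:400,80:480].repeat(2,0).repeat(2,1));print(p)
g=p+A@np.array([0,.0006,-.0805]);print(g,rim(c,g,far=.1))
to([.5303,.163,p[2]])
E
```

```text
time_s: 9.38
tcp_pos: [0.5298, 0.1618, 0.0932]
tool_rot: [3.141, -0.003, -0.001]
wrist_force: [0.5, 0.3, -1.3]
width: 0.802
grasp_force: 40.5
[0.52985733 0.161944   0.0933034 ]
[0.52987903 0.16140491 0.17380383] (array([0.53252374, 0.16105713, 0.17380383]), np.int64(128), np.float64(0.001645198551672079))
dp [ 0.007 -0.018 -0.   ] rot [0. 0. 0.]
```

View pics/w5.png

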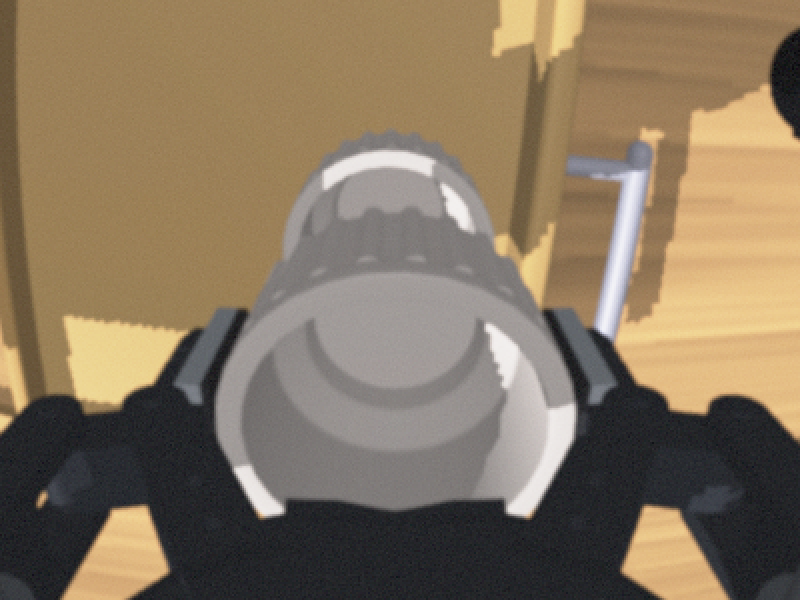

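The held cup is level and symmetric: its rim runs from crop x=215 to 578, with the far edge at (395,272). The lower cup's far rim edge is at (392,150), with sides at about 285 and 495. Next, compute the offset.

```bash
python3 - <<'E'
from h import *
import pickle
c,p,A=pickle.load(open("w5.pkl","rb"))
f=lambda x,y,z:onz(c,80+x/2,100+y/2,z,True)
z=p[2]+.0805
print("held far",f(395,271,z)-[.034,0,0],"L",f(215,415,z),"R",f(578,415,z))
print("tray far",f(392,150,.078)-[.034,0,0],"L",f(285,235,.078),"R",f(494,235,.078))
print(p)
E
```

```text
held far [0.52980091 0.16095904 0.1738034 ] L [0.53449936 0.19445312 0.1738034 ] R [0.5342311  0.12701908 0.1738034 ]
tray far [0.53031887 0.16178999 0.078     ] L [0.53713177 0.19590467 0.078     ] R [0.53693561 0.1295599  0.078     ]
[0.52985733 0.161944   0.0933034 ]
```

```bash
python3 -m creep '{"dp":[[0.01,-0.035,0.1],[0.01,-0.035,0.3],[0.01,-0.035,0.45],[0.01,-0.035,0.53],[0.01,-0.035,0.58],[0.01,-0.035,0.62],[0.01,-0.035,0.66],[0.01,-0.035,0.7],[0.01,-0.035,0.74],[0.01,-0.035,0.77],[0.01,-0.035,0.8],[0.01,-0.035,0.83],[0.01,-0.035,0.85],[0.01,-0.035,0.87],[0.01,-0.035,0.88],[0.01,-0.035,0.89],[0.01,-0.035,0.89]],"delta_rot":[[0,0,0],[0,0,0],[0,0,0],[0,0,0],[0,0,0],[0,0,0],[0,0,0],[0,0,0],[0,0,0],[0,0,0],[0,0,0],[0,0,0],[0,0,0],[0,0,0],[0,0,0],[0,0,0],[0,0,0]]}'
```

```text
time_s: 11.55
tcp_pos: [0.5307, 0.1655, 0.0399]
tool_rot: [-3.142, 0.0, 0.0]
wrist_force: [0.1, 0.3, -2.4]
width: 0.798
grasp_force: 40.5
```

```bash
python3 -m creep '{"dp":[[0,0,0.01],[0,0,0.02],[0,0,0.03],[0,0,0.04],[0,0,0.04]],"delta_rot":[[0,0,0],[0,0,0],[0,0,0],[0,0,0],[0,0,0]]}'
```

```text
time_s: 12.18
tcp_pos: [0.5308, 0.1655, 0.0379]
tool_rot: [3.142, -0.0, 0.001]
wrist_force: [-1.6, -0.5, 3.9]
width: 0.796
grasp_force: 40.9
```

```bash
python3 -m creep '{"dp":[[0,0,0],[0,0,0],[0,0,0],[0,0,0],[0,0,-0.3],[0,0,-0.8],[0,0,-1.5],[0,0,-2.4],[0,0,-3.4],[0,0,-4],[0,0,-4],[0,0,-4]],"delta_rot":[[0,0,0],[0,0,0],[0,0,0],[0,0,0],[0,0,0],[0,0,0],[0,0,0],[0,0,0],[0,0,0],[0,0,0],[0,0,0],[0,0,0]]}' 85
python3 - <<'E'
from h import *
c=capture("wrist");cv2.imwrite("pics/w6.png",c["pixels"])
t=capture("top");cv2.imwrite("pics/t6.png",t["pixels"])
for z in (.118,.0787): print(rim(c,[.531,.163,z],far=0))
print(pose()[0])
# rack: from top+scene long axis
p,A=pose()
for tilt in (50,):
    a=np.radians(-84.8);ax=np.array([np.cos(a),np.sin(a),0])
    th=np.radians(tilt); z=-ax*np.sin(th)+np.array([0,0,-np.cos(th)])
    for sg in (1,-1):
        y=sg*np.cross([0,0,1],ax);M=np.array([np.cross(y,z),y,z]).T
        print(M.round(2).tolist());to([.5203,-.3547,.3],M)
E
```

```text
time_s: 13.68
tcp_pos: [0.5303, 0.1651, 0.2766]
tool_rot: [3.141, -0.0, -0.002]
wrist_force: [-0.1, -0.5, -0.0]
width: 0.995
grasp_force: 0.0
(array([0.53004489, 0.16538324, 0.118     ]), np.int64(89), np.float64(0.00036190892895787127))
(array([0.51672771, 0.1655612 , 0.0787    ]), np.int64(81), np.float64(0.0017627825490239388))
[0.53000797 0.16501754 0.27599062]
[[-0.06, 1.0, -0.07], [0.64, 0.09, 0.76], [0.77, -0.0, -0.64]]
dp [-0.161  8.662 -0.392] rot [ 0.719  0.66  -1.546]
[[0.06, -1.0, -0.07], [-0.64, -0.09, 0.76], [-0.77, 0.0, -0.64]]
dp [-0.161  8.662 -0.392] rot [ 0.645 -0.702  1.376]
```

```bash
python3 -m creep '{"dp":[[0,0.8,0],[0,1.7,0],[0,2.6,0],[0,3.5,0],[-0.1,4.4,0],[-0.1,5.3,0],[-0.1,6.2,0],[-0.16,7.1,0.3],[-0.16,8.0,0.6],[-0.16,8.66,0.8],[-0.16,8.66,0.8],[-0.16,8.66,0.8],[-0.16,8.66,0.8]],"delta_rot":[[0,0,-0.15],[0,0,-0.32],[0,0,-0.49],[0,0,-0.66],[0,0,-0.83],[0,0,-1.0],[0,0,-1.17],[0,0,-1.34],[0,0,-1.5],[0,0,-1.66],[0,0,-1.66],[0,0,-1.66],[0,0,-1.66]]}'
python3 - <<'E'
from h import *
import pickle
c=capture("wrist");pickle.dump((c,)+pose(),open("w7.pkl","wb"))
cv2.imwrite("pics/w7.png",c["pixels"]);print(observe()["q"],pose())
E
```

```text
time_s: 15.4
tcp_pos: [0.5216, -0.3525, 0.2298]
tool_rot: [2.119, 2.32, 0.001]
wrist_force: [-0.6, 0.7, -0.6]
width: 1.0
grasp_force: 0.0
[ 0.97167314  0.55750149 -0.72738461  1.42615391  0.37388565  1.29815378
  0.31038042] (array([ 0.52159001, -0.35263293,  0.22998339]), array([[-9.05892944e-02,  9.95888184e-01,  5.51953236e-04],
       [ 9.95888319e-01,  9.05893833e-02, -1.38214595e-04],
       [-1.87647385e-04,  5.37163018e-04, -9.99999838e-01]]))
```

View pics/w7.png

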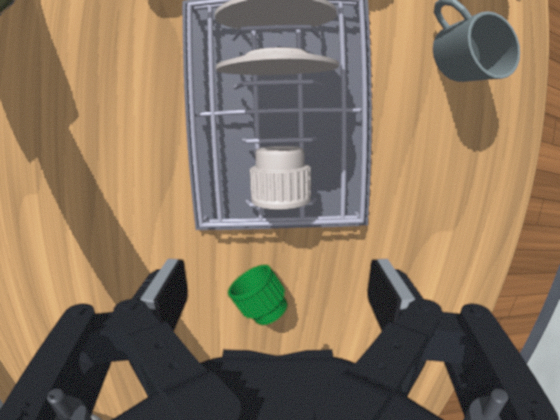

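The wrist view shows the rack ramekin with its foot end at v≈147, shoulder at v≈165 and mouth end at v≈210, its sides at u≈250 and 311 (v=187). The loops cross at v≈140 and 202, and the drainer end is at v≈225.

```bash
cat > m2.py <<'E'
from h import *
import pickle,sys
c,p,A=pickle.load(open("w7.pkl","rb"))
m=cv2.cvtColor(c["pixels"],cv2.COLOR_BGR2HSV);m=((m[...,1]<45)&(m[...,2]>125)).astype(np.uint8)
m=cv2.morphologyEx(m,cv2.MORPH_OPEN,np.ones((7,7)))
u,v=proj(c,[.5203,-.354,.07],True)
k,l,st,ce=cv2.connectedComponentsWithStats(m);i=l[int(v),int(u)];print(u,v,i,st[i],ce[i])
ys=range(st[i][1],st[i][1]+st[i][3]);
for r in ys:
    x=np.where(l[r]==i)[0]
    if r%4==0: print(r,x.min(),x.max(),(onz(c,x.min(),r,.046,True)[:2]).round(4),(onz(c,x.max()+1,r,.046,True)[:2]).round(4))
print("cam",c["position"])
for (u,v,z) in ((280,147,.073),(280,211,.08),(280,165,.08)): print(v,onz(c,u,v,z,True).round(4))
E
python3 m2.py
```

```text
275.73001462755957 180.55403788170938 13 [ 226  129   84   81 4991] [265.34101382 173.62292126]
132 226 252 [ 0.4605 -0.3084] [ 0.4907 -0.3063]
136 226 253 [ 0.4608 -0.3129] [ 0.4921 -0.3107]
140 226 258 [ 0.4611 -0.3175] [ 0.4981 -0.3147]
144 226 258 [ 0.4614 -0.322 ] [ 0.4984 -0.3192]
148 227 266 [ 0.4628 -0.3264] [ 0.5077 -0.3229]
152 227 301 [ 0.4631 -0.331 ] [ 0.5471 -0.3238]
156 227 301 [ 0.4633 -0.3356] [ 0.5476 -0.3284]
160 228 301 [ 0.4647 -0.34  ] [ 0.548  -0.3329]
164 228 301 [ 0.465  -0.3446] [ 0.5485 -0.3375]
168 228 308 [ 0.4653 -0.3493] [ 0.5569 -0.3413]
172 229 308 [ 0.4667 -0.3538] [ 0.5574 -0.3459]
176 229 309 [ 0.467  -0.3585] [ 0.5591 -0.3504]
180 229 309 [ 0.4672 -0.3631] [ 0.5596 -0.355 ]
184 229 309 [ 0.4675 -0.3679] [ 0.5601 -0.3597]
188 229 308 [ 0.4677 -0.3726] [ 0.5595 -0.3645]
192 230 308 [ 0.4691 -0.3773] [ 0.5601 -0.3692]
196 239 308 [ 0.4799 -0.3811] [ 0.5606 -0.3739]
200 241 307 [ 0.4825 -0.3857] [ 0.56   -0.3788]
204 241 304 [ 0.4828 -0.3906] [ 0.5571 -0.384 ]
208 243 292 [ 0.4854 -0.3952] [ 0.5436 -0.39  ]
cam [ 0.51495461 -0.28016378  0.40824303]
147 [ 0.5215 -0.3175  0.073 ]
211 [ 0.5275 -0.3843  0.08  ]
165 [ 0.523  -0.3352  0.08  ]
```

```bash
sed -i 's/^m=cv2.cvtColor.*/I=c["pixels"].astype(int);m=((I[...,2]-I[...,0]>=2)\&(I.min(2)>115)\&(I[...,2]-I[...,0]<60)).astype(np.uint8)/; s/np.ones((7,7))/np.ones((3,3))/' m2.py
cat >> m2.py <<'E'
L=[];Rr=[]
for r in range(172,200):
    x=np.where(l[r]==i)[0];L.append(onz(c,x.min(),r,.046,True)[:2]);Rr.append(onz(c,x.max()+1,r,.046,True)[:2])
L,Rr=np.array(L),np.array(Rr)
for Q in (L,Rr):
    d=cv2.fitLine(Q.astype(np.float32),cv2.DIST_HUBER,0,1e-5,1e-5).ravel();print(d, np.degrees(np.arctan2(d[1],d[0])))
a=np.radians(-84.8);n=np.array([np.sin(-a),np.cos(a)]);print("offsets",np.median(L@n),np.median(Rr@n),np.median(Rr@n)-np.median(L@n),n)
E
python3 m2.py
```

```text
275.73001462755957 180.55403788170938 4 [ 250  148   61   62 3232] [279.55259901 179.17914604]
148 260 266 [ 0.4999 -0.3236] [ 0.5077 -0.3229]
152 256 301 [ 0.4958 -0.3285] [ 0.5471 -0.3238]
156 256 302 [ 0.4961 -0.333 ] [ 0.5487 -0.3283]
160 256 301 [ 0.4965 -0.3375] [ 0.548  -0.3329]
164 257 301 [ 0.498 -0.342] [ 0.5485 -0.3375]
168 250 310 [ 0.4904 -0.3472] [ 0.5592 -0.341 ]
172 250 309 [ 0.4907 -0.3519] [ 0.5586 -0.3458]
176 250 310 [ 0.491  -0.3565] [ 0.5602 -0.3503]
180 251 310 [ 0.4925 -0.361 ] [ 0.5608 -0.3549]
184 251 309 [ 0.4928 -0.3657] [ 0.5601 -0.3597]
188 251 309 [ 0.4932 -0.3704] [ 0.5607 -0.3644]
192 251 309 [ 0.4935 -0.3752] [ 0.5612 -0.3691]
196 251 308 [ 0.4938 -0.3799] [ 0.5606 -0.3739]
200 252 308 [ 0.4953 -0.3846] [ 0.5612 -0.3787]
204 255 305 [ 0.4991 -0.3891] [ 0.5582 -0.3838]
208 264 292 [ 0.5099 -0.393 ] [ 0.5436 -0.39  ]
cam [ 0.51495461 -0.28016378  0.40824303]
147 [ 0.5215 -0.3175  0.073 ]
211 [ 0.5275 -0.3843  0.08  ]
165 [ 0.523  -0.3352  0.08  ]
[ 0.12679859 -0.99192846  0.4927115  -0.3673235 ] -82.71536
[ 0.08769897 -0.99614704  0.5604245  -0.3620764 ] -84.96875
offsets 0.45751822253899116 0.5253084281419986 0.06779020560300747 [0.9958844  0.09063258]
```

```bash
cat >> h.py <<'E'
AX=np.array([np.cos(np.radians(-84.8)),np.sin(np.radians(-84.8)),0]);G=np.array([.5269,-.3685,.046])
def tilted(tilt,ax=AX):
    th=np.radians(tilt);z=-ax*np.sin(th)+np.array([0,0,-np.cos(th)]);y=np.cross([0,0,1],ax);return np.array([np.cross(y,z),y,z]).T
def tcp_for(g,M,back=0): return np.array(g)+M@np.array([0,-.0006,.064-back])
E
python3 - <<'E'
from h import *
for t in (45,):
  for b in (.12,0): M=tilted(t);P=tcp_for(G,M,b);print(P.round(3));to(P,M)
E
```

```text
[ 0.53  -0.408  0.086]
dp [-0.931  0.053  2.407] rot [0.001 0.786 0.   ]
[ 0.522 -0.323  0.001]
dp [0.484 0.052 3.821] rot [0.001 0.786 0.   ]
```

```bash
python3 -m creep '{"dp":[[-0.2,0.05,0],[-0.4,0.05,0],[-0.6,0.05,0.2],[-0.8,0.05,0.5],[-0.93,0.05,0.9],[-0.93,0.05,1.4],[-0.93,0.05,1.9],[-0.93,0.05,2.4],[-0.93,0.05,2.4],[-0.93,0.05,2.4]],"delta_rot":[[0,0.1,0],[0,0.25,0],[0,0.42,0],[0,0.58,0],[0,0.7,0],[0,0.786,0],[0,0.786,0],[0,0.786,0],[0,0.786,0],[0,0.786,0]]}'
python3 - <<'E'
from h import *
import pickle
M=tilted(45);to(tcp_for(G,M,.12),M);to(tcp_for(G,M,0),M);print(observe()["q"])
c=capture("wrist");pickle.dump((c,)+pose(),open("w8.pkl","wb"));cv2.imwrite("pics/w8.png",c["pixels"])
print(proj(c,G,True),proj(c,G+[0,0,.034],True))
E
```

```text
time_s: 16.7
tcp_pos: [0.5297, -0.4092, 0.0872]
tool_rot: [-1.67, -1.827, -0.693]
wrist_force: [0.1, -0.9, -0.4]
width: 0.996
grasp_force: 0.0
dp [-0.005  0.005  0.033] rot [ 0.002  0.    -0.   ]
dp [-4.000e-03  1.000e-03  2.033e+00] rot [ 0.002  0.    -0.   ]
[ 1.07976147  1.19363884 -0.76196012  0.77065065  0.09170353  1.85103304
  0.63143949]
(np.float64(277.8207340797803), np.float64(207.6646560310601)) (np.float64(278.0010614307799), np.float64(184.02248751176506))
```

```bash
python3 - <<'E'
from h import *
import pickle
c,p,A=pickle.load(open("w8.pkl","rb"));I=c["pixels"].astype(int)
m=((I[...,2]-I[...,0]>=2)&(I.min(2)>90)&(I[...,2]-I[...,0]<60)).astype(np.uint8)
m=cv2.morphologyEx(m,cv2.MORPH_OPEN,np.ones((3,3)))
k,l,st,ce=cv2.connectedComponentsWithStats(m);i=l[184,278];print(i,st[i],ce[i])
for r in range(st[i][1],st[i][1]+st[i][3],5):
    x=np.where(l[r]==i)[0]
    if len(x): print(r,x.min(),x.max(),len(x),(x.min()+x.max())/2)
for s in (-14,26,-34):
    for q in ([0,0,.034],[.034,0,0],[-.034,0,0],[0,0,-.034]): print(s,q,np.round(proj(c,G+AX*(s/1000)+np.array(q),True),0))
E
```

```text
5 [ 233  139   91   97 7356] [277.36895052 190.81769984]
139 270 280 11 275.0
144 255 298 44 276.5
149 249 304 56 276.5
154 246 307 62 276.5
159 245 308 64 276.5
164 243 311 69 277.0
169 238 316 79 277.0
174 236 319 84 277.5
179 235 320 86 277.5
184 234 320 87 277.0
189 234 321 88 277.5
194 234 321 88 277.5
199 234 321 88 277.5
204 234 322 89 278.0
209 234 322 89 278.0
214 233 323 91 278.0
219 233 323 91 278.0
224 234 322 89 278.0
229 238 318 81 278.0
234 245 292 44 268.5
-14 [0, 0, 0.034] [278. 167.]
-14 [0.034, 0, 0] [321. 195.]
-14 [-0.034, 0, 0] [235. 189.]
-14 [0, 0, -0.034] [278. 212.]
26 [0, 0, 0.034] [278. 219.]
26 [0.034, 0, 0] [324. 243.]
26 [-0.034, 0, 0] [232. 235.]
26 [0, 0, -0.034] [278. 255.]
-34 [0, 0, 0.034] [278. 145.]
-34 [0.034, 0, 0] [319. 174.]
-34 [-0.034, 0, 0] [237. 168.]
-34 [0, 0, -0.034] [278. 192.]
```

```bash
python3 -m creep '{"dp":[[0,0,0.3],[0,0,0.7],[0,0,1.1],[0,0,1.4],[0,0,1.65],[0,0,1.85],[0,0,1.97],[0,0,2.03],[0,0,2.03]],"delta_rot":[[0,0,0],[0,0,0],[0,0,0],[0,0,0],[0,0,0],[0,0,0],[0,0,0],[0,0,0],[0,0,0]]}'
python3 -m creep '{"dp":[[0,0,0],[0,0,0],[0,0,0],[0,0,0],[0,0,0],[0,0,0]],"delta_rot":[[0,0,0],[0,0,0],[0,0,0],[0,0,0],[0,0,0],[0,0,0]]}' 50 40
```

```text
time_s: 17.88
tcp_pos: [0.5214, -0.3237, -0.0005]
tool_rot: [-1.67, -1.825, -0.692]
wrist_force: [-0.5, 0.0, -0.8]
width: 0.998
grasp_force: 0.0
time_s: 18.62
tcp_pos: [0.5229, -0.3241, 0.0003]
tool_rot: [-1.672, -1.827, -0.695]
wrist_force: [4.9, -2.7, 3.0]
width: 0.793
grasp_force: 46.3
```

```bash
python3 -m creep '{"dp":[[0.1,0,-0.1],[0.3,0,-0.3],[0.7,0,-0.7],[1.2,0,-1.2],[1.8,0,-1.8],[2.4,0,-2.4],[2.4,0,-2.4],[2.4,0,-2.4]],"delta_rot":[[0,0,0],[0,0,0],[0,0,0],[0,0,0],[0,0,0],[0,0,0],[0,0,0],[0,0,0]]}'
python3 - <<'E'
from h import *
t=capture("top")
for n,u,v in (("blk1",290,198),("blk2",299,284)): print(n,onz(t,u,v,.06).round(3))
a=np.radians(-60);M=tilted(-45,np.array([np.cos(a),np.sin(a),0]))
g=np.array([.42,-.02,.044])
p,A=pose();to(tcp_for(g+[0,0,.15],M),M);print(tcp_for(g+[0,0,.15],M),M.round(2))
# grasp point now & intermediate
print("g now",(p-A@[0,-.0006,.064]).round(3))
rv=R.from_matrix(A.T@M).as_rotvec()
for f in (.25,.5,.75,1):
    Mi=A@R.from_rotvec(rv*f).as_matrix(); gn=p-A@[0,-.0006,.064]; gi=gn+(np.array(g+[0,0,.15])-gn)*f+[0,0,0.0]
    print(f,end=" ");to(tcp_for(gi,Mi),Mi)
E
```

```text
time_s: 19.62
tcp_pos: [0.5207, -0.3238, 0.203]
tool_rot: [-1.67, -1.825, -0.69]
wrist_force: [0.2, -0.0, -3.2]
width: 0.791
grasp_force: 45.5
blk1 [ 0.584 -0.039  0.06 ]
blk2 [ 0.332 -0.07   0.06 ]
dp [ 2.55  -0.907  3.817] rot [-0.002 -1.545 -0.482]
[ 0.4421078  -0.05949184  0.14874517] [[-0.35  0.87  0.35]
 [ 0.61  0.5  -0.61]
 [-0.71 -0.   -0.71]]
g now [ 0.525 -0.369  0.247]
0.25 dp [ 0.49  -0.282  1.131] rot [-0.    -0.386 -0.12 ]
0.5 dp [ 1.046 -0.518  2.117] rot [-0.001 -0.773 -0.241]
0.75 dp [ 1.721 -0.721  2.994] rot [-1.000e-03 -1.159e+00 -3.610e-01]
1 dp [ 2.55  -0.907  3.817] rot [-0.002 -1.545 -0.482]
```

```bash
python3 -m creep '{"dp":[[0.2,-0.11,0.45],[0.39,-0.22,0.9],[0.6,-0.33,1.33],[0.82,-0.42,1.72],[1.046,-0.518,2.117],[1.3,-0.6,2.47],[1.58,-0.68,2.82],[1.88,-0.76,3.16],[2.2,-0.83,3.49],[2.55,-0.907,3.817],[2.55,-0.907,3.817],[2.55,-0.907,3.817],[2.55,-0.907,3.817]],"delta_rot":[[0,-0.155,-0.048],[0,-0.309,-0.096],[0,-0.463,-0.145],[0,-0.618,-0.193],[0,-0.773,-0.241],[0,-0.927,-0.289],[0,-1.08,-0.337],[0,-1.236,-0.386],[0,-1.39,-0.434],[0,-1.545,-0.482],[0,-1.545,-0.482],[0,-1.545,-0.482],[0,-1.545,-0.482]]}'
python3 - <<'E'
from h import *
a=np.radians(-60);M=tilted(-45,np.array([np.cos(a),np.sin(a),0]))
g=np.array([.42,-.02,.044]);to(tcp_for(g+[0,0,.15],M),M);to(tcp_for(g+[0,0,.01],M),M);print(observe()["q"])
E
```

```text
time_s: 21.3
tcp_pos: [0.4423, -0.06, 0.1487]
tool_rot: [1.207, 2.093, -0.503]
wrist_force: [0.2, -0.7, -1.2]
width: 0.79
grasp_force: 45.6
dp [ 0.006  0.001 -0.007] rot [-0.002 -0.001  0.002]
dp [1.654 0.007 1.645] rot [-0.002 -0.001  0.002]
[-0.17009782  0.41390662 -0.60198423  2.38045235  1.17394334  1.12927055
 -1.17003823]
```

```bash
python3 -m creep '{"dp":[[0.2,0,0.2],[0.6,0,0.6],[1.0,0,1.0],[1.3,0,1.3],[1.5,0,1.5],[1.6,0,1.6],[1.65,0,1.65],[1.68,0,1.68],[1.71,0,1.71],[1.73,0,1.73],[1.73,0,1.73]],"delta_rot":[[0,0,0],[0,0,0],[0,0,0],[0,0,0],[0,0,0],[0,0,0],[0,0,0],[0,0,0],[0,0,0],[0,0,0],[0,0,0]]}'
python3 -m creep '{"dp":[[0.01,0,0.01],[0.02,0,0.02],[0.025,0,0.025],[0.025,0,0.025]],"delta_rot":[[0,0,0],[0,0,0],[0,0,0],[0,0,0]]}'
python3 - <<'E'
from h import *
a=np.radians(-60);M=tilted(-45,np.array([np.cos(a),np.sin(a),0]))
p,A=pose();print((p-A@[0,-.0006,.064]).round(4))
for n in("scene","top","wrist"):
    cv2.imwrite(f"pics/a_{n}.png",capture(n)["pixels"])
E
```

```text
time_s: 22.68
tcp_pos: [0.4436, -0.0599, 0.0039]
tool_rot: [1.206, 2.088, -0.5]
wrist_force: [-1.3, 0.6, 7.1]
width: 0.793
grasp_force: 45.7
time_s: 23.18
tcp_pos: [0.4438, -0.0607, 0.0033]
tool_rot: [1.204, 2.085, -0.501]
wrist_force: [-5.8, 3.7, 20.3]
width: 0.79
grasp_force: 41.4
[ 0.4215 -0.021   0.0483]
```

```bash
python3 -m creep '{"dp":[[-0.02,0,-0.02],[-0.025,0,-0.025],[-0.025,0,-0.025]],"delta_rot":[[0,0,0],[0,0,0],[0,0,0]]}'
python3 -m creep '{"dp":[[0,0,0],[0,0,0],[0,0,0],[0,0,0],[0,0,-0.3],[0,0,-0.9],[0,0,-1.6],[0,0,-2.3],[0,0,-2.5],[0,0,-2.5]],"delta_rot":[[0,0,0],[0,0,0],[0,0,0],[0,0,0],[0,0,0],[0,0,0],[0,0,0],[0,0,0],[0,0,0],[0,0,0]]}' 85
python3 - <<'E'
from h import *
p,A=pose();print(p)
for yaw in (0,np.pi/2): to([.42,-.02,.2],down(yaw))
t=capture("top");cv2.imwrite("pics/b_top.png",t["pixels"]);print(rim(t,[.4215,-.021,.06],fish=False,far=-2))
c=capture("wrist");print(rim(c,[.4215,-.021,.06],far=.2))
E
```

```text
time_s: 23.7
tcp_pos: [0.4434, -0.0599, 0.0033]
tool_rot: [1.207, 2.089, -0.501]
wrist_force: [-1.2, 0.4, 4.8]
width: 0.786
grasp_force: 45.2
time_s: 24.95
tcp_pos: [0.3905, 0.0324, 0.1088]
tool_rot: [1.207, 2.09, -0.499]
wrist_force: [0.1, -0.3, 0.2]
width: 0.992
grasp_force: 0.0
[0.39045556 0.03239204 0.10879486]
dp [-1.784 -0.009 -0.364] rot [0.817 0.47  1.967]
dp [-1.784 -0.009 -0.364] rot [0.207 0.768 0.496]
(array([ 0.41912666, -0.02031778,  0.06      ]), np.int64(66), np.float64(0.0008245820228481268))
(array([ 0.44259059, -0.05210657,  0.06      ]), np.int64(0), np.float64(nan))
  return _methods._mean(a, axis=axis, dtype=dtype,
  ret = ret.dtype.type(ret / rcount)
```

```bash
python3 -m creep '{"dp":[[-0.7,0,-0.5],[-1.4,0,-0.8],[-1.78,0,-0.8],[-1.78,0,-0.8],[-1.78,0,-0.8],[-1.78,0,-0.8],[-1.78,0,-0.7],[-1.78,0,-0.6],[-1.78,0,-0.5],[-1.78,0,-0.4],[-1.784,-0.01,-0.364],[-1.784,-0.01,-0.364],[-1.784,-0.01,-0.364],[-1.784,-0.01,-0.364],[-1.784,-0.01,-0.364],[-1.784,-0.01,-0.364]],"delta_rot":[[0,0,0],[0.068,0.039,0.164],[0.136,0.078,0.328],[0.204,0.117,0.492],[0.272,0.157,0.656],[0.34,0.196,0.82],[0.408,0.235,0.984],[0.477,0.274,1.147],[0.545,0.313,1.311],[0.613,0.352,1.475],[0.681,0.392,1.639],[0.749,0.431,1.803],[0.817,0.47,1.967],[0.817,0.47,1.967],[0.817,0.47,1.967],[0.817,0.47,1.967]]}'
python3 - <<'E'
from h import *
c=capture("wrist");cv2.imwrite("pics/c.png",c["pixels"]);p,A=pose();print(p,A.round(3))
r=rim(c,[.42,-.0205,.06]);print(r,rim(c,[.5303,.165,.118]))
to([*(r[0][:2]+[0,.0008]),-.021],down(0))
E
```

```text
time_s: 27.05
tcp_pos: [0.4197, -0.0195, 0.1995]
tool_rot: [3.141, 0.005, -0.004]
wrist_force: [0.2, -0.2, -0.6]
width: 0.998
grasp_force: 0.0
[ 0.41971613 -0.01946334  0.19955071] [[ 1.     0.003 -0.002]
 [ 0.003 -1.    -0.   ]
 [-0.002  0.    -1.   ]]
(array([ 0.41980456, -0.02071176,  0.06      ]), np.int64(114), np.float64(0.00030567927232384614)) (array([0.5306188 , 0.16526162, 0.118     ]), np.int64(111), np.float64(0.00043644057315004925))
dp [0.01  0.006 3.676] rot [0.    0.002 0.003]
```

```bash
python3 -m creep '{"dp":[[0.01,0.006,0.5],[0.01,0.006,1.2],[0.01,0.006,1.9],[0.01,0.006,2.4],[0.01,0.006,2.8],[0.01,0.006,3.1],[0.01,0.006,3.4],[0.01,0.006,3.6],[0.01,0.006,3.67],[0.01,0.006,3.67]],"delta_rot":[[0,0,0.003],[0,0,0.003],[0,0,0.003],[0,0,0.003],[0,0,0.003],[0,0,0.003],[0,0,0.003],[0,0,0.003],[0,0,0.003],[0,0,0.003]]}'
python3 -m creep '{"dp":[[0,0,0],[0,0,0],[0,0,0],[0,0,0],[0,0,0],[0,0,0]],"delta_rot":[[0,0,0],[0,0,0],[0,0,0],[0,0,0],[0,0,0],[0,0,0]]}' 50 35
python3 - <<'E'
from h import *
p,A=pose();print(p)
# same in-hand relation: place TCP offset so that held centre -> stack
to([.5303,.165,.15])
E
```

```text
time_s: 28.35
tcp_pos: [0.42, -0.0203, -0.0203]
tool_rot: [3.141, -0.004, -0.002]
wrist_force: [0.0, -0.6, -0.7]
width: 0.997
grasp_force: 0.0
time_s: 29.1
tcp_pos: [0.4203, -0.0204, -0.0196]
tool_rot: [3.141, -0.005, -0.0]
wrist_force: [-1.2, 1.0, 6.3]
width: 0.8
grasp_force: 38.8
[ 0.42032884 -0.02043547 -0.01961467]
dp [ 1.823 -3.096 -2.828] rot [0. 0. 0.]
```

```bash
python3 -m creep '{"dp":[[0,0,-0.3],[0,0,-1.0],[0,0,-1.9],[0,0,-2.7],[0.4,-0.7,-2.83],[0.9,-1.5,-2.83],[1.4,-2.4,-2.83],[1.84,-3.11,-2.83],[1.84,-3.11,-2.83],[1.84,-3.11,-2.83],[1.84,-3.11,-2.83]],"delta_rot":[[0,0,0],[0,0,0],[0,0,0],[0,0,0],[0,0,0],[0,0,0],[0,0,0],[0,0,0],[0,0,0],[0,0,0],[0,0,0]]}'
python3 - <<'E'
from h import *
import pickle
c=capture("wrist");p,A=pose();pickle.dump((c,p,A),open("w9.pkl","wb"));print(p)
cv2.imwrite("pics/w9.png",c["pixels"][100:400,80:480].repeat(2,0).repeat(2,1))
E
```

```text
time_s: 30.48
tcp_pos: [0.5307, 0.1641, 0.1493]
tool_rot: [3.14, -0.008, -0.003]
wrist_force: [-0.1, -0.2, -2.0]
width: 0.796
grasp_force: 40.9
[0.53082114 0.1642461  0.14941635]
```

View pics/w9.png

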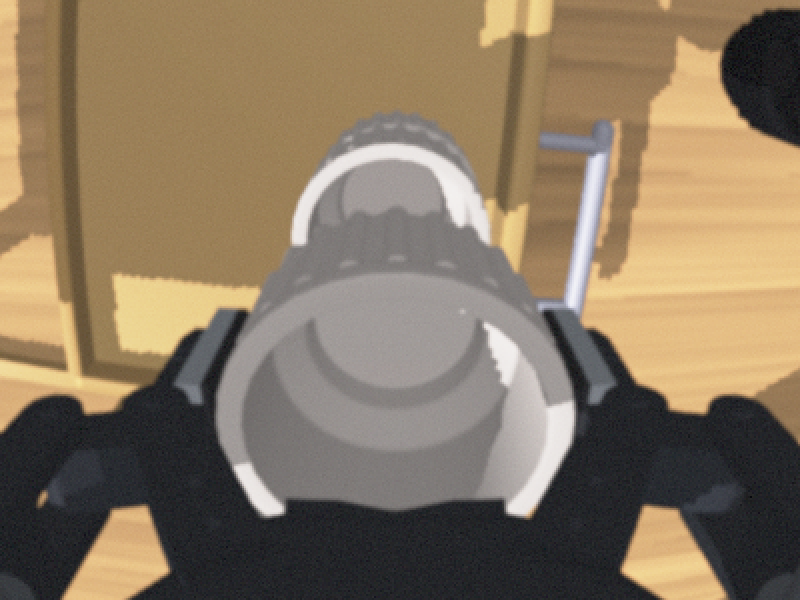

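The held cup looks just as before (rim sides at crop 216 and 577, far edge at (395,271)). The nested stack's rim has its far edge at (392,143) and its sides at 292 and 491. Next, compute the offset.

```bash
python3 - <<'E'
from h import *
import pickle
c,p,A=pickle.load(open("w9.pkl","rb"))
f=lambda x,y,z:onz(c,80+x/2,100+y/2,z,True)
z=p[2]+.0805
print("held far",f(395,271,z)-[.034,0,0],(f(216,415,z)+f(577,415,z))/2)
print("stack far",f(392,143,.118)-[.034,0,0],(f(292,240,.118)+f(491,240,.118))/2,f(292,240,.118)-f(491,240,.118))
for fr in (.1,.3,.5):print(rim(c,[.5303,.165,.118],far=fr))
E
```

```text
held far [0.53088622 0.16320546 0.22991635] [0.53546456 0.16307234 0.22991635]
stack far [0.53031625 0.16407938 0.118     ] [0.53059955 0.16451955 0.118     ] [0.00042441 0.06852827 0.        ]
(array([0.49827924, 0.18007942, 0.118     ]), np.int64(0), np.float64(nan))
(array([0.49574011, 0.18152644, 0.118     ]), np.int64(0), np.float64(nan))
(array([0.5303, 0.165 , 0.118 ]), np.int64(0), np.float64(nan))
  return _methods._mean(a, axis=axis, dtype=dtype,
  ret = ret.dtype.type(ret / rcount)
```

```bash
python3 -m creep '{"dp":[[-0.008,-0.027,0.2],[-0.008,-0.027,0.5],[-0.008,-0.027,0.7],[-0.008,-0.027,0.8],[-0.008,-0.027,0.84],[-0.008,-0.027,0.88],[-0.008,-0.027,0.92],[-0.008,-0.027,0.96],[-0.008,-0.027,1.0],[-0.008,-0.027,1.03],[-0.008,-0.027,1.06],[-0.008,-0.027,1.08],[-0.008,-0.027,1.1],[-0.008,-0.027,1.115],[-0.008,-0.027,1.13],[-0.008,-0.027,1.14],[-0.008,-0.027,1.14]],"delta_rot":[[0,0,0],[0,0,0],[0,0,0],[0,0,0],[0,0,0],[0,0,0],[0,0,0],[0,0,0],[0,0,0],[0,0,0],[0,0,0],[0,0,0],[0,0,0],[0,0,0],[0,0,0],[0,0,0],[0,0,0]]}'
```

```text
time_s: 32.65
tcp_pos: [0.5306, 0.1674, 0.0808]
tool_rot: [3.141, -0.005, -0.002]
wrist_force: [-0.2, -0.1, -2.7]
width: 0.799
grasp_force: 40.9
```

```bash
python3 -m creep '{"dp":[[0,0,0.01],[0,0,0.02],[0,0,0.02]],"delta_rot":[[0,0,0],[0,0,0],[0,0,0]]}'
```

```text
time_s: 33.02
tcp_pos: [0.5306, 0.1674, 0.0796]
tool_rot: [3.142, -0.005, -0.002]
wrist_force: [-0.9, 0.2, -2.7]
width: 0.795
grasp_force: 40.9
```

```bash
python3 -m creep '{"dp":[[0,0,0.01],[0,0,0.02],[0,0,0.03],[0,0,0.03]],"delta_rot":[[0,0,0],[0,0,0],[0,0,0],[0,0,0]]}'
```

```text
time_s: 33.52
tcp_pos: [0.5307, 0.1675, 0.0784]
tool_rot: [3.142, -0.005, -0.001]
wrist_force: [-1.2, -0.3, 4.7]
width: 0.792
grasp_force: 41.4
```

```bash
python3 -m creep '{"dp":[[0,0,0],[0,0,0],[0,0,0],[0,0,0],[0,0,-0.3],[0,0,-0.8],[0,0,-1.5],[0,0,-2.3],[0,0,-3.0],[0,0,-3.0],[0,0,-3.0]],"delta_rot":[[0,0,0],[0,0,0],[0,0,0],[0,0,0],[0,0,0],[0,0,0],[0,0,0],[0,0,0],[0,0,0],[0,0,0],[0,0,0]]}' 85
python3 - <<'E'
from h import *
c=capture("wrist");t=capture("top");s=capture("scene")
for n,k in(("w",c),("t",t),("s",s)): cv2.imwrite(f"pics/d_{n}.png",k["pixels"])
r=rim(c,[.5303,.166,.158],far=0);print(r)
for z in (.15,.154,.162,.166): print(z,rim(c,[.5303,.166,z],far=0)[2])
print("top",rim(t,[.5303,.166,.158],fish=False,far=-.2))
# handle in wrist view: bright bluish pixels near expected
I=c["pixels"].astype(int)
m=((I[...,0]>=I[...,2])&(I.min(2)>110)).astype(np.uint8)
u,v=proj(c,[.5025,.066,.035],True);k,l,st,ce=cv2.connectedComponentsWithStats(m)
print(u,v)
for i in range(1,k):
    if st[i][4]>150: print(st[i],ce[i].round(1),onz(c,*ce[i],.035,True).round(4))
print(pose()[0])
E
```

```text
time_s: 34.9
tcp_pos: [0.5305, 0.1672, 0.2572]
tool_rot: [3.141, -0.005, -0.003]
wrist_force: [0.2, 0.3, -0.2]
width: 0.996
grasp_force: 0.0
(array([0.53004196, 0.16718308, 0.158     ]), np.int64(106), np.float64(0.00035445768627367707))
0.15 0.0006881394335340106
0.154 0.0005038109781458857
0.162 0.00030840083407773116
0.166 0.0004107614902940053
top (array([0.5448338 , 0.17760187, 0.158     ]), np.int64(12), np.float64(0.0017329691399355668))
355.03683229900065 190.57877532052086
[473   0  43  41 990] [495.7  22.1] [ 0.7552 -0.1465  0.035 ]
[514   0  31  25 483] [527.5  11.7] [ 0.79   -0.2165  0.035 ]
[ 467  115   93  142 5221] [496.5 178.2] [ 0.5237 -0.159   0.035 ]
[326 148  35  80 729] [349.2 187. ] [0.5072 0.0741 0.035 ]
[199 333  43  27 768] [217.1 344.7] [0.248  0.2652 0.035 ]
[0.53022635 0.16707029 0.25651413]
```

```bash
cat >> h.py <<'E'
SL=np.array([np.cos(np.radians(85.7)),np.sin(np.radians(85.7)),0])
Mp=down(np.radians(-4.3))@R.from_rotvec([.3,0,0]).as_matrix()
B=np.array([.5025,.066,.03])
def push(s): return B+SL*s-Mp@np.array([0,-.0195,-.047])
E
python3 - <<'E'
from h import *
I=cv2.imread("pics/d_w.png").astype(int);m=((I[...,0]>=I[...,2])&(I.min(2)>110))
c=capture("wrist")
for r in range(150,228,8):
    x=np.where(m[r,320:370])[0]+320
    if len(x): print(r,x.min(),x.max(),onz(c,x.max()-4,r,.033,True).round(4))
print(Mp.round(2).tolist())
for P in (push(-.03)+[0,0,.12],push(-.03),push(0),push(.2)): print(P.round(3));to(P,Mp)
E
```

```text
150 356 360 [0.5545 0.0669 0.033 ]
158 354 359 [0.5443 0.0678 0.033 ]
166 352 358 [0.5339 0.0686 0.033 ]
174 351 357 [0.5235 0.0694 0.033 ]
182 350 356 [0.5129 0.0702 0.033 ]
190 349 355 [0.5023 0.071  0.033 ]
198 348 354 [0.4915 0.0717 0.033 ]
206 347 352 [0.4806 0.0738 0.033 ]
214 345 351 [0.4695 0.0744 0.033 ]
222 344 350 [0.4583 0.0751 0.033 ]
[[1.0, -0.07, 0.02], [-0.07, -0.95, 0.29], [0.0, -0.3, -0.96]]
[0.5   0.031 0.099]
dp [-0.491  2.263  2.625] rot [0.301 0.014 0.071]
[ 0.5    0.031 -0.021]
dp [-0.483  2.262  4.625] rot [0.301 0.014 0.071]
[ 0.502  0.061 -0.021]
dp [-0.448  1.763  4.625] rot [0.301 0.014 0.071]
[ 0.517  0.261 -0.021]
dp [-0.208 -1.562  4.621] rot [0.301 0.014 0.071]
```

```bash
python3 -m creep '{"dp":[[0,0.6,0],[-0.1,1.4,0],[-0.3,2.1,0],[-0.48,2.26,0.5],[-0.48,2.26,1.3],[-0.48,2.26,2.1],[-0.48,2.26,2.9],[-0.48,2.26,3.6],[-0.48,2.26,4.2],[-0.48,2.26,4.5],[-0.48,2.26,4.62],[-0.48,2.26,4.62]],"delta_rot":[[0,0,0],[0.1,0,0.02],[0.2,0.01,0.05],[0.301,0.014,0.071],[0.301,0.014,0.071],[0.301,0.014,0.071],[0.301,0.014,0.071],[0.301,0.014,0.071],[0.301,0.014,0.071],[0.301,0.014,0.071],[0.301,0.014,0.071],[0.301,0.014,0.071]]}' 0
python3 - <<'E'
from h import *
print(push(-.03).round(4));p,A=pose()
d=A.T@SL/.06; print("per 10mm",(d*.01).round(4))
E
```

```text
time_s: 36.6
tcp_pos: [0.501, 0.032, -0.0195]
tool_rot: [-2.838, 0.107, -0.018]
wrist_force: [0.6, 0.6, -0.3]
width: 0.002
grasp_force: 0.0
[ 0.4999  0.0314 -0.0207]
per 10mm [-0.     -0.1592  0.0495]
```

```bash
python3 -m creep '{"dp":[[0,-0.127,0.04],[0,-0.255,0.079],[0,-0.35,0.109],[0,-0.414,0.129],[0,-0.446,0.139],[0,-0.478,0.149],[0,-0.509,0.158],[0,-0.541,0.168],[0,-0.573,0.178],[0,-0.605,0.188],[0,-0.637,0.198],[0,-0.685,0.213],[0,-0.732,0.228],[0,-0.78,0.243],[0,-0.828,0.257],[0,-0.876,0.272],[0,-0.923,0.287],[0,-0.971,0.302],[0,-1.019,0.317],[0,-1.067,0.332]],"delta_rot":[[0,0,0],[0,0,0],[0,0,0],[0,0,0],[0,0,0],[0,0,0],[0,0,0],[0,0,0],[0,0,0],[0,0,0],[0,0,0],[0,0,0],[0,0,0],[0,0,0],[0,0,0],[0,0,0],[0,0,0],[0,0,0],[0,0,0],[0,0,0]]}'
cat > chk.py <<'E'
from h import *
t=capture("top");c=capture("wrist");cv2.imwrite("pics/e_t.png",t["pixels"]);cv2.imwrite("pics/e_w.png",c["pixels"])
p,A=pose();print(p,"travel",((p-push(-.035))@SL).round(4))
# bar y in top view
I=t["pixels"].astype(int);m=((I[...,0]>=I[...,2]+5)&(I.min(2)>105)).astype(np.uint8)
k,l,st,ce=cv2.connectedComponentsWithStats(m)
for i in range(1,k):
    if 20<st[i][4]<300: print(st[i],ce[i].round(1),onz(t,*ce[i],.033).round(3))
E
python3 chk.py
```

```text
time_s: 39.1
tcp_pos: [0.5064, 0.099, -0.0193]
tool_rot: [-2.839, 0.107, -0.019]
wrist_force: [0.9, -2.4, 0.4]
width: 0.001
grasp_force: 0.8
[ 0.50590072  0.09955155 -0.01924539] travel 0.0735
[315 130  32  34 269] [331.4 146.4] [ 0.756 -0.166  0.033]
[321 197   5  17  22] [322.5 206.5] [ 0.566 -0.139  0.033]
[ 93 200  22   9  27] [104.  205.5] [0.553 0.527 0.033]
[340 203   9   6  25] [343.8 205.5] [ 0.57  -0.204  0.033]
[230 227  13  15  46] [238.8 234.9] [0.473 0.112 0.033]
[363 234  10   9  59] [367.7 239. ] [ 0.47  -0.276  0.033]
[349 238   9   9  38] [352.9 242.2] [ 0.459 -0.231  0.033]
[244 369   7   7  38] [246.8 372.2] [0.078 0.074 0.033]
```

```bash
python3 -m creep '{"dp":[[0,-0.064,0.02],[0,-0.143,0.045],[0,-0.239,0.074],[0,-0.35,0.109],[0,-0.462,0.144],[0,-0.573,0.178],[0,-0.685,0.213],[0,-0.796,0.248],[0,-0.907,0.282],[0,-1.019,0.317],[0,-1.13,0.351],[0,-1.242,0.386],[0,-1.353,0.421],[0,-1.465,0.455],[0,-1.576,0.49],[0,-1.688,0.525],[0,-1.783,0.554],[0,-1.863,0.579],[0,-1.926,0.599],[0,-1.974,0.614]],"delta_rot":[[0,0,0],[0,0,0],[0,0,0],[0,0,0],[0,0,0],[0,0,0],[0,0,0],[0,0,0],[0,0,0],[0,0,0],[0,0,0],[0,0,0],[0,0,0],[0,0,0],[0,0,0],[0,0,0],[0,0,0],[0,0,0],[0,0,0],[0,0,0]]}'
python3 chk.py | head -1; python3 -m creep '{"dp":[[0,-0.048,0.015],[0,-0.096,0.03],[0,-0.143,0.045],[0,-0.191,0.059],[0,-0.239,0.074],[0,-0.287,0.089],[0,-0.318,0.099],[0,-0.35,0.109],[0,-0.382,0.119],[0,-0.414,0.129],[0,-0.414,0.129]],"delta_rot":[[0,0,0],[0,0,0],[0,0,0],[0,0,0],[0,0,0],[0,0,0],[0,0,0],[0,0,0],[0,0,0],[0,0,0],[0,0,0]]}'; python3 chk.py | head -1
```

```text
time_s: 41.7
tcp_pos: [0.5155, 0.2227, -0.0194]
tool_rot: [-2.839, 0.106, -0.019]
wrist_force: [0.7, -2.6, 0.3]
width: 0.001
grasp_force: 0.8
[ 0.51525521  0.22311509 -0.01931602] travel 0.1974
time_s: 43.18
tcp_pos: [0.5177, 0.2488, -0.0193]
tool_rot: [-2.838, 0.106, -0.019]
wrist_force: [-0.1, -0.1, -0.5]
width: -0.001
grasp_force: 0.1
[ 0.51792959  0.24876271 -0.01921569] travel 0.2231
```

```bash
python3 -m creep '{"dp":[[0,-0.032,0.01],[0,-0.064,0.02],[0,-0.096,0.03],[0,-0.127,0.04],[0,-0.159,0.05]],"delta_rot":[[0,0,0],[0,0,0],[0,0,0],[0,0,0],[0,0,0]]}'; python3 -m creep '{"dp":[[0,-0.024,0.007],[0,-0.048,0.015],[0,-0.072,0.022]],"delta_rot":[[0,0,0],[0,0,0],[0,0,0]]}'
```

```text
time_s: 43.9
tcp_pos: [0.5184, 0.2539, -0.0201]
tool_rot: [-2.843, 0.112, -0.018]
wrist_force: [-3.3, -20.3, 11.6]
width: -0.001
grasp_force: 8.8
time_s: 44.28
tcp_pos: [0.5185, 0.2542, -0.0205]
tool_rot: [-2.847, 0.117, -0.017]
wrist_force: [-5.3, -32.3, 18.7]
width: -0.0
grasp_force: 12.9
```

```bash
python3 -m creep '{"dp":[[0,0.05,-0.015],[0,0.12,-0.04],[0,0.4,-0.12],[0,0.9,-0.3],[0,1.7,-0.6],[0,2.3,-1.5],[0,2.5,-2.5],[0,2.5,-3],[0,2.5,-3],[0,2.5,-3]],"delta_rot":[[0,0,0],[0,0,0],[0,0,0],[0,0,0],[-0.05,0,0],[-0.15,0,0],[-0.3,0,0],[-0.3,0,0],[-0.3,0,0],[-0.3,0,0]]}'
python3 - <<'E'
from h import *
c=capture("wrist");cv2.imwrite("pics/f_w.png",c["pixels"]);cv2.imwrite("pics/f_t.png",capture("top")["pixels"]);cv2.imwrite("pics/f_s.png",capture("scene")["pixels"]);print(pose()[0])
I=c["pixels"].astype(int);m=((I[...,0]>=I[...,2])&(I.min(2)>95)).astype(np.uint8)
k,l,st,ce=cv2.connectedComponentsWithStats(m)
print(proj(c,[.52,.27,.033],True))
for i in range(1,k):
    if st[i][4]>60: print(st[i],ce[i].round(1),onz(c,*ce[i],.033,True).round(4))
i=l[int(proj(c,[.52,.27,.033],True)[1]),:].tolist()
E
```

```text
time_s: 45.52
tcp_pos: [0.5032, 0.0673, 0.1074]
tool_rot: [-3.138, 0.117, -0.002]
wrist_force: [-0.3, 0.1, -1.1]
width: -0.003
grasp_force: 0.0
[0.50288736 0.06671747 0.10678649]
(np.float64(63.16138305135479), np.float64(201.42776456180943))
[  466    69    94   216 11634] [503.7 175.8] [ 0.5137 -0.1487  0.033 ]
[  41  141   47  111 1328] [ 70.9 195.2] [0.5251 0.2585 0.033 ]
[261 250  12  42 265] [267.4 269.9] [0.4426 0.0802 0.033 ]
[282 250  12  42 272] [286.7 270.3] [0.4409 0.0633 0.033 ]
[ 71 394  18  22 100] [ 79.5 405.2] [0.2162 0.3809 0.033 ]
```

```bash
python3 - <<'E'
from h import *
c=capture("wrist")
I=c["pixels"].astype(int);m=((I[...,0]>=I[...,2])&(I.min(2)>95)).astype(np.uint8)
k,l,st,ce=cv2.connectedComponentsWithStats(m);i=l[195,71] or 2
j=[i for i in range(1,k) if st[i][0]==41 or (30<st[i][0]<55 and st[i][4]>800)][0]
for r in range(145,250,10):
    x=np.where(l[r]==j)[0]; print(r,x.min(),x.max(),onz(c,x.max(),r,.03,True).round(4),onz(c,(x.max()+x.min())/2,r,.033,True).round(4))
# low-saturation bright region behind bar (stack)
h=cv2.cvtColor(c["pixels"],cv2.COLOR_BGR2HSV)
for z in (.04,.08,.12,.15): 
    u,v=proj(c,[.545,.333,z],True); print(z,round(u),round(v),h[int(v),max(int(u)-2,0):int(u)+3].mean(0) if u>0 else None)
E
```

```text
145 63 72 [0.5707 0.2472 0.03  ] [0.5715 0.2503 0.033 ]
155 40 73 [0.5615 0.2479 0.03  ] [0.5644 0.2656 0.033 ]
165 65 74 [0.5522 0.2487 0.03  ] [0.5532 0.2518 0.033 ]
175 66 75 [0.5429 0.2496 0.03  ] [0.5439 0.2528 0.033 ]
185 68 76 [0.5335 0.2507 0.03  ] [0.5345 0.2533 0.033 ]
195 69 77 [0.524 0.252 0.03 ] [0.525  0.2546 0.033 ]
205 71 79 [0.5142 0.2522 0.03  ] [0.5153 0.2548 0.033 ]
215 72 80 [0.5044 0.2538 0.03  ] [0.5055 0.2565 0.033 ]
225 74 82 [0.4943 0.2544 0.03  ] [0.4955 0.257  0.033 ]
235 55 84 [0.484  0.2551 0.03  ] [0.4858 0.2713 0.033 ]
245 78 86 [0.4735 0.2559 0.03  ] [0.4749 0.2587 0.033 ]
0.04 10 185 [  6.4  10.  118.6]
0.08 -17 195 None
0.12 -47 208 None
0.15 -73 219 None
```

```bash
python3 - <<'E'
from h import *
import pickle
c=pickle.load(open("w2.pkl","rb"));I=c["pixels"].astype(int)
g=cv2.GaussianBlur(c["pixels"],(5,5),0).astype(int).sum(2)
for r in (100,130,160,190,220,240):
    d=np.diff(g[r,85:150]);k=d.argsort();print(r,"edges",[(85+int(i),int(d[i])) for i in list(k[:3])+list(k[-3:])])
for z in (.19,.175): print(z,[onz(c,107,r,z,True).round(4).tolist() for r in (100,150,200)])
t=capture("top")
print([onz(t,u,v,.19).round(4).tolist() for u,v in ((174,170),(160,258))])
h=cv2.imread("pics/top0.png").astype(int)
print(h[215,150:185].tolist())
n=t["pixels"].astype(int);print("now",n[215,150:215].sum(1).tolist())
E
```

```text
100 edges [(114, -55), (113, -49), (115, -36), (106, 49), (108, 80), (107, 81)]
130 edges [(97, -57), (98, -56), (113, -50), (108, 54), (106, 63), (107, 74)]
160 edges [(98, -59), (97, -56), (114, -56), (108, 65), (106, 69), (107, 85)]
190 edges [(99, -59), (100, -53), (98, -51), (140, 27), (108, 28), (141, 36)]
220 edges [(101, -58), (130, -58), (102, -56), (109, 53), (111, 77), (110, 83)]
240 edges [(138, -78), (137, -76), (103, -60), (111, 57), (113, 72), (112, 82)]
0.19 [[0.618, 0.2773, 0.19], [0.5831, 0.2799, 0.19], [0.5467, 0.2848, 0.19]]
0.175 [[0.619, 0.2857, 0.175], [0.5815, 0.2885, 0.175], [0.5425, 0.2938, 0.175]]
[[0.6274, 0.2772, 0.19], [0.3913, 0.299, 0.19]]
[[111, 146, 172], [112, 146, 171], [113, 145, 172], [114, 147, 173], [111, 145, 171], [111, 146, 170], [114, 146, 173], [114, 147, 172], [110, 143, 170], [111, 144, 171], [111, 145, 172], [114, 147, 173], [111, 145, 171], [111, 146, 170], [97, 128, 152], [53, 73, 88], [52, 71, 87], [43, 60, 77], [49, 69, 84], [73, 97, 117], [76, 98, 117], [74, 97, 116], [71, 96, 115], [73, 96, 116], [71, 95, 117], [75, 99, 119], [73, 99, 117], [74, 98, 118], [70, 96, 116], [73, 97, 117], [74, 99, 120], [73, 99, 118], [72, 97, 116], [72, 97, 117], [73, 99, 118]]
now [476, 471, 479, 477, 469, 475, 475, 473, 472, 480, 475, 479, 475, 469, 416, 244, 241, 284, 301, 315, 320, 327, 322, 326, 321, 310, 321, 322, 323, 244, 226, 221, 241, 311, 304, 309, 307, 310, 310, 302, 290, 340, 349, 311, 280, 304, 307, 307, 303, 307, 305, 305, 306, 306, 307, 303, 301, 297, 299, 294, 305, 297, 296, 306, 338]
```

```bash
python3 -m creep '{"dp":[[0,0,0],[0,0,0],[0,0,0],[0,0,0],[0,0,0],[0,0,0]],"delta_rot":[[0.15,0,0],[0.3,0,0],[0.45,0,0],[0.6,0,0],[0.6,0,0],[0.6,0,0]]}'
python3 - <<'E'
from h import *
c=capture("wrist");cv2.imwrite("pics/g_w.png",c["pixels"]);h=cv2.cvtColor(c["pixels"],cv2.COLOR_BGR2HSV)
m=((h[...,1]<50)&(h[...,2]>50)).astype(np.uint8);m=cv2.morphologyEx(m,cv2.MORPH_OPEN,np.ones((5,5)))
for z in (.018,.038,.058,.078,.098,.118,.138,.158):
    y=.35 ; y0=y-.034
    u,v=proj(c,[.5445,y0,z],True); x=[] 
    ui,vi=int(u),int(v)
    print(z,round(u),round(v),proj(c,[.5445-.034,y,z],True)[1].round(),proj(c,[.5445+.034,y,z],True)[1].round(), "run",(lambda w:(w.min(),w.max(),len(w)) if len(w) else None)(np.where(m[max(vi-60,0):vi+60,min(max(ui,0),559)])[0]+max(vi-60,0)))
k,l,st,ce=cv2.connectedComponentsWithStats(m)
for i in range(1,k):
    if st[i][4]>300: print(st[i],ce[i].round(0))
E
```

```text
time_s: 46.52
tcp_pos: [0.5034, 0.0669, 0.1077]
tool_rot: [-2.539, 0.096, -0.031]
wrist_force: [-0.2, 0.5, 0.2]
width: -0.0
grasp_force: 0.0
0.018 155 155 180.0 131.0 run None
0.038 142 158 183.0 133.0 run None
0.058 128 160 186.0 134.0 run (np.int64(133), np.int64(182), 50)
0.078 114 163 190.0 136.0 run (np.int64(133), np.int64(184), 52)
0.098 99 166 193.0 138.0 run (np.int64(135), np.int64(189), 55)
0.118 84 169 197.0 141.0 run (np.int64(137), np.int64(193), 57)
0.138 68 172 200.0 143.0 run (np.int64(140), np.int64(230), 63)
0.158 51 176 204.0 146.0 run (np.int64(119), np.int64(232), 114)
[   0    0   60   80 2591] [20. 28.]
[  36  107  105  128 6458] [ 82. 165.]
[ 156  128   29   94 1097] [175. 174.]
[   0  204   35  108 1960] [ 11. 266.]
[259 249  16  45 573] [268. 270.]
[280 249  16  45 576] [287. 270.]
[ 46 331  29  28 390] [ 62. 343.]
[   0  359  149   61 4905] [ 80. 392.]
[ 405  359   80   61 2564] [441. 394.]
```

The white column under the shelf follows the predicted upright stack outline (pixel rows 133–184 widening to 137–193), and the robot is clear of everything. Handing in.

```bash
python3 -c "
from station import close_job
print(close_job())"
```

```text
the job is handed in; nothing more can be done
None
```

The three ramekins are nested upright in the tray, the tray is pushed home against its stop, and I handed the job in at about 47 s; the camera check agreed, but the hand-in call returned no verdict.

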